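Nest the washed pan lids upside down

ROBOT

A 6-joint arm with a two-finger parallel gripper is mounted at the origin on the work surface. World frame = base frame: x ahead of the robot, y to its left, z up, the work surface at z = 0. Lengths are in m, angles in rad, forces in N, time in s.
With the tool pointing down it reaches from about 0.275 to 0.825 m from the base axis. Payload 4.9 kg.
Tool frame: the origin (TCP) lies midway between the tips of the shut fingers; the grasp point (between the pads) lies 19 mm behind it (bot.grip_depth is the distance from the TCP to the grasp point, in m); y points along the fingers, x is the direction in which the jaws open and shut, and the axes are right-handed (so a half turn about y gives the same grasp; the last joint's range is limited). The gripper opens to 85 mm and grips with 20 to 120 N. Pads are 22 mm wide; open, the fingers measure 114 mm over their backs; the gripper's body (76 mm by 85 mm) begins 54 mm behind the grasp point. The pads swing forward as they close: fully open they stand 13 mm farther back than shut.
Start: joints at [-1.356, 0.326, -0.193, 1.052, 0, 1.437], TCP at [0.188, -0.517, 0.231] pointing down, gripper open.
Joint ranges: [-2.65, 2.65], [-0.97, 1.79], [-1.3, 1.35], [-1.93, 2.1], [-1.47, 1.37], [-3.14, 3.14]. Speed limits (rad/s): [2.57, 2.57, 3.14, 3.14, 3.14, 3.14].

INTERFACE

Orientations are given as a unit quaternion [w, x, y, z].
In Python, from cell import bot gives the robot as it stands. Calls block until the motion is done:
- bot.move_pose(position, orientation): joint-space move of the TCP to a pose.
- bot.move_linear(position, speed=0.15, rotation=None, until_force=None): straight line of the TCP; rotation=None keeps the orientation; speed is the mean speed in m/s. With until_force (N) it stops when the force on the tool has changed by that much, and returns True; else False.
- bot.goto_joints(angles): joint-space move.
- bot.set_gripper(opening, grasp_force=None): opening from 0.0 (shut) to 1.0 (fully open); grasp_force is the grip in N (None keeps the last); returns when the fingers have stopped.
- bot.wait(seconds).
- bot.solve_ik(position, orientation): joint angles nearest the present ones, or None.
- bot.camera(name): name is "scene" or "top" or "wrist"; returns the picture (480x640x3 uint8, red, green, blue); there is no depth.
- bot.calibration(name): a dict with "mtx" (3x3 intrinsics, pixels), "extrinsics" (4x4, takes a point from world to camera coordinates); the wrist camera has in their place "hand_eye" (4x4, takes a point from camera to tool coordinates, whose origin is the TCP and whose axes are the tool frame's). Camera axes: x right, y down, z forward; pixel columns grow to the right and rows downward; lengths in m; the calibration is good to about 2 mm. The wrist camera is an equidistant fisheye: a pixel r from the principal point sees the ray r / f radians off the axis. A picture is of the moment at which its call begins: read the wrist's pose just before it. calibration takes no time and is no camera call.
A pose or a line that the arm cannot do raises bot.PlanningError and nothing moves.
- bot.close_job(): hands the job in, once; it reports no verdict.
Trained networks look in the newest picture that a camera, given by its name, has taken for a name from the list of things; names that differ only in an ending like _2 or _b are one class to them, and where a whole thing is asked for, a point or a joint stands for the part that bears it (a point fixed in the world has none). Each returns a list of dicts, best first, with "confidence" (0 to 1); they miss things now and then, are a little off and sometimes report something else, mostly with a low value. They report only what shows in the picture. A call takes as long as a camera call. They do not tell look-alikes from the thing itself.
- bot.search_frame(camera, thing): "bbox" ([left, top, width, height] in pixels, round what is visible of it).
Readings, each from a call of its own:
- bot.read_clock(): time.
- bot.read_joint_positions(): joint angles.
- bot.read_joint_vel(): joint speeds.
- bot.read_joint_efforts(): joint torques, N m.
- bot.read_position(): TCP position.
- bot.read_tool_rot(): TCP orientation.
- bot.read_ft_force(): force on the tool from outside, world axes, zero at the start.
- bot.read_moment(): the same for the moment, N m.
- bot.read_gripper_width(): opening from 0.0 (shut) to 1.0 (fully open).
Only numpy, scipy, OpenCV 4.12 (cv2) and the standard library are available. Lean on these libraries where they do the work, as an engineer would, in place of code of your own. Each camera call takes 0.05 s, during which the arm holds its last target.

TASK

The washed pan lids are drying on their stands: stack them in the steel tray for storage, hollow side up, so that each cups inside the next: the large lid first, in the middle of the tray, then the medium one centred in it, then the small one centred in that, each standing level on its knob. Lower each lid all the way down before letting go, do not drop it, and leave the bottle, the utensil canister and the basket of scourers where they stand.

Things in the scene. Friction and masses are not known exactly. Their poses are not given: they have to be found in the camera images.
- lid_large_center (a point): Large domed steel lid, rim diameter 172, 70 tall (mm), about 300 g. Point: centre, on axis, half-way up. z: axis towards the hollow side (up = upside down). Along z: -35 to -15 black knob, dia. 40; -15 flat crown, dia. 116, then dome; -12 flat inner floor; +15 to +35 straight rubber rim band 8 thick (outer radius 86), to grip. Starts leaning on its stand: hollow up, towards robot, z 35 deg off vertical.
- lid_medium_center (a point): Medium domed steel lid, rim diameter 146, 70 tall (mm), about 250 g. Point: centre, on axis, half-way up. z: axis towards the hollow side (up = upside down). Along z: -35 to -15 black knob, dia. 40; -15 flat crown, dia. 98, then dome; -12 flat inner floor; +15 to +35 straight rubber rim band 8 thick (outer radius 73), to grip. Starts leaning on its stand: hollow up, towards robot, z 35 deg off vertical.
- lid_small_center (a point): Small domed steel lid, rim diameter 120, 70 tall (mm), about 200 g. Point: centre, on axis, half-way up. z: axis towards the hollow side (up = upside down). Along z: -35 to -15 black knob, dia. 40; -15 flat crown, dia. 80, then dome; -12 flat inner floor; +15 to +35 straight rubber rim band 8 thick (outer radius 60), to grip. Starts leaning on its stand: hollow up, towards robot, z 35 deg off vertical.
- tray_in (a point): Centre of the inner floor of the fixed square aluminium tray, 190 by 190 mm, 22 mm high walls 3 mm thick; z up.
- stand_large: Fixed dark wire stand of the large lid: two rails 52 mm apart, sloping 35 deg, rising to its +x; the lid's crown lies on them, its knob between them against a cross bar, so it lifts off along its own axis. 95 (x) by 60 mm, 95 mm tall at its +x end, all below the crown's plane. Origin: at the foot; the crown's centre lies 62 mm above it.
- stand_medium: Fixed dark wire stand of the medium lid: two rails 52 mm apart, sloping 35 deg, rising to its +x; the lid's crown lies on them, its knob between them against a cross bar, so it lifts off along its own axis. 95 (x) by 60 mm, 95 mm tall at its +x end, all below the crown's plane. Origin: at the foot; the crown's centre lies 62 mm above it.
- stand_small: Fixed dark wire stand of the small lid: two rails 52 mm apart, sloping 35 deg, rising to its +x; the lid's crown lies on them, its knob between them against a cross bar, so it lifts off along its own axis. 95 (x) by 60 mm, 95 mm tall at its +x end, all below the crown's plane. Origin: at the foot; the crown's centre lies 62 mm above it.
- bottle_center (a point): Bystander: upright white plastic bottle with a green cap, 60 mm diameter, 170 mm tall; this point is half-way up.
- canister_center (a point): Bystander: open steel canister, 76 mm diameter, 120 mm tall, with two wooden utensil sticks standing out to 165 mm; this point is on its axis 60 mm up.
- scourers_center (a point): Bystander: rectangular steel basket with two steel-wool scourers, 90 (its x) by 120 mm, 66 mm tall in all; this point is at its middle, 25 mm up.
Mind the look-alikes: they are no part of the job. What is shaped like the part that bears lid_large_center but orange or pink is not meant.

How it is judged:
By the outcome, as a careful person would: the job done as asked, in the order asked, and still so for the second after the job is handed in, with the robot touching nothing.
It also fails if it takes over 72 s, if anything falls off the work surface, if the arm or the gripper's body presses on something with over 40 N, if the wrist force passes 120 N, or if a joint passes its speed limit or range.

## Working session

There is one attempt and no reset: what is moved stays moved. The work goes in short steps, each a Python script; the robot and the scene stay as the last script left them, time stands still between calls to the robot, and variables do not carry over. Pictures are saved under pics/ and viewed, and the job is handed in when it is done.

```bash
mkdir -p pics; ls; python3 - <<'E'
from cell import bot
import cv2, numpy as np
for n in ["scene","top","wrist"]:
    im=bot.camera(n); cv2.imwrite(f"pics/{n}0.png",im[:,:,::-1])
    c=bot.calibration(n); print(n,{k:np.round(v,4).tolist() for k,v in c.items()})
    for t in ["lid_large_center","lid_medium_center","lid_small_center","tray_in","stand_large","bottle_center","canister_center","scourers_center"]:
        if n!="wrist": print(t,[(np.round(d["bbox"]).tolist(),round(d["confidence"],2)) for d in bot.search_frame(n,t)][:4])
print(bot.read_clock())
E
```

```text
pics
scene {'mtx': [[455.3901, 0.0, 321.1457], [0.0, 455.3901, 242.098], [0.0, 0.0, 1.0]], 'extrinsics': [[-0.6928, 0.7211, -0.0081, 0.333], [0.5318, 0.5032, -0.6811, -0.2196], [-0.487, -0.4762, -0.7321, 1.3364], [0.0, 0.0, 0.0, 1.0]]}
lid_large_center [([436.0, 272.0, 79.0, 73.0], 0.79), ([478.0, 222.0, 81.0, 62.0], 0.6), ([430.0, 311.0, 46.0, 48.0], 0.59), ([374.0, 206.0, 77.0, 61.0], 0.56)]
lid_medium_center [([214.0, 207.0, 62.0, 41.0], 0.63)]
lid_small_center [([308.0, 268.0, 58.0, 51.0], 0.61), ([331.0, 360.0, 31.0, 69.0], 0.37)]
tray_in [([187.0, 160.0, 100.0, 49.0], 0.66)]
stand_large []
bottle_center [([330.0, 358.0, 36.0, 74.0], 0.79)]
canister_center [([129.0, 215.0, 45.0, 60.0], 0.91), ([309.0, 269.0, 60.0, 49.0], 0.26)]
scourers_center [([306.0, 195.0, 63.0, 52.0], 0.67)]
top {'mtx': [[592.7614, 0.0, 317.7182], [0.0, 592.7614, 228.7061], [0.0, 0.0, 1.0]], 'extrinsics': [[0.0182, -0.9998, -0.0104, 0.0128], [-0.9967, -0.0173, -0.0793, 0.4943], [0.0792, 0.0118, -0.9968, 1.6139], [0.0, 0.0, 0.0, 1.0]]}
lid_large_center [([241.0, 262.0, 64.0, 60.0], 0.92), ([160.0, 307.0, 66.0, 62.0], 0.89), ([152.0, 220.0, 66.0, 61.0], 0.81)]
lid_medium_center [([351.0, 168.0, 55.0, 50.0], 0.9)]
lid_small_center []
tray_in [([410.0, 208.0, 78.0, 69.0], 0.66), ([254.0, 173.0, 48.0, 46.0], 0.6)]
stand_large [([410.0, 204.0, 75.0, 74.0], 0.64), ([261.0, 164.0, 30.0, 11.0], 0.48), ([352.0, 168.0, 55.0, 48.0], 0.25)]
bottle_center [([204.0, 124.0, 30.0, 33.0], 0.97)]
canister_center []
scourers_center [([317.0, 249.0, 45.0, 35.0], 0.94)]
wrist {'mtx': [[371.6483, 0.0, 320.0504], [0.0, 371.6483, 237.6543], [0.0, 0.0, 1.0]], 'hand_eye': [[1.0, -0.0001, -0.0011, 0.0008], [0.001, -0.2884, 0.9575, -0.1407], [-0.0004, -0.9575, -0.2884, 0.0729], [0.0, 0.0, 0.0, 1.0]]}
0.95
```

View pics/scene0.png

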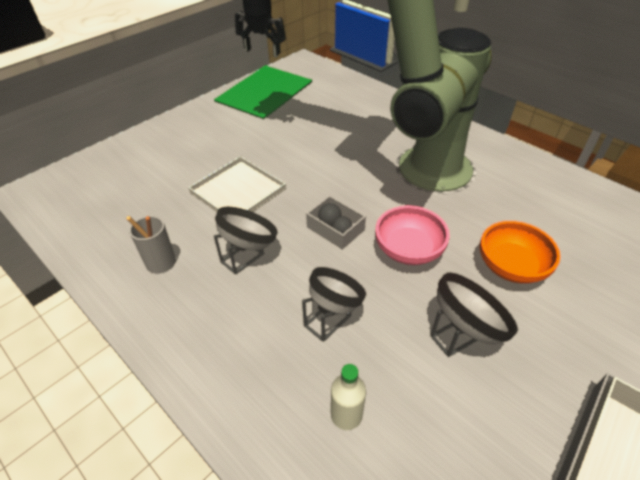

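View pics/top0.png

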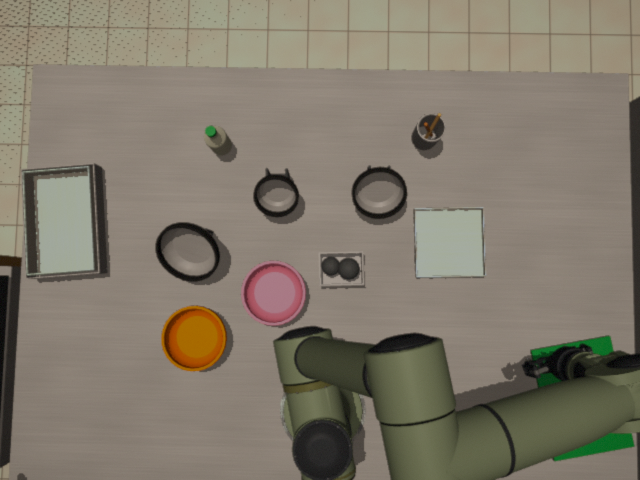

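```bash
python3 - <<'E'
import cv2
im=cv2.imread("pics/top0.png"); cv2.imwrite("pics/topc.png",cv2.resize(im[100:380,130:510],None,fx=2.1,fy=2.1,interpolation=cv2.INTER_CUBIC))
im=cv2.imread("pics/scene0.png"); cv2.imwrite("pics/scenec.png",cv2.resize(im[140:440,180:580],None,fx=2,fy=2,interpolation=cv2.INTER_CUBIC))
E
```

```text
(no output)
```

View pics/topc.png

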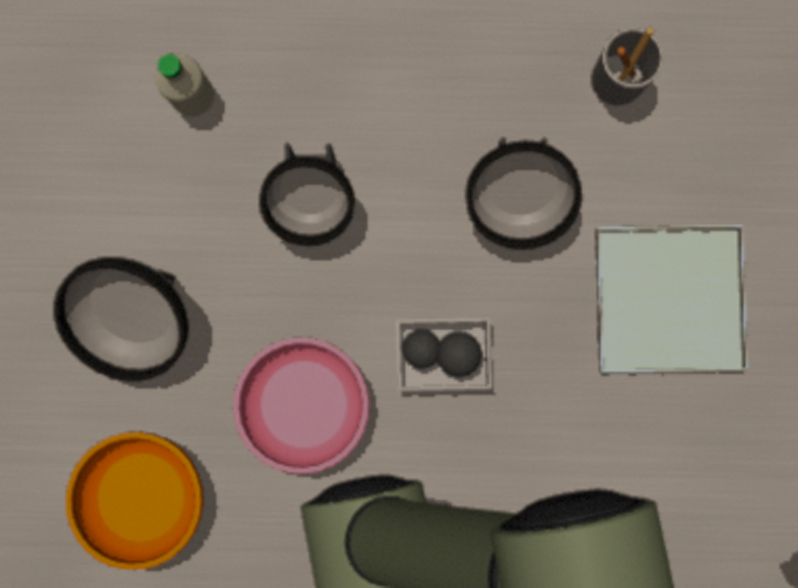

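View pics/scenec.png

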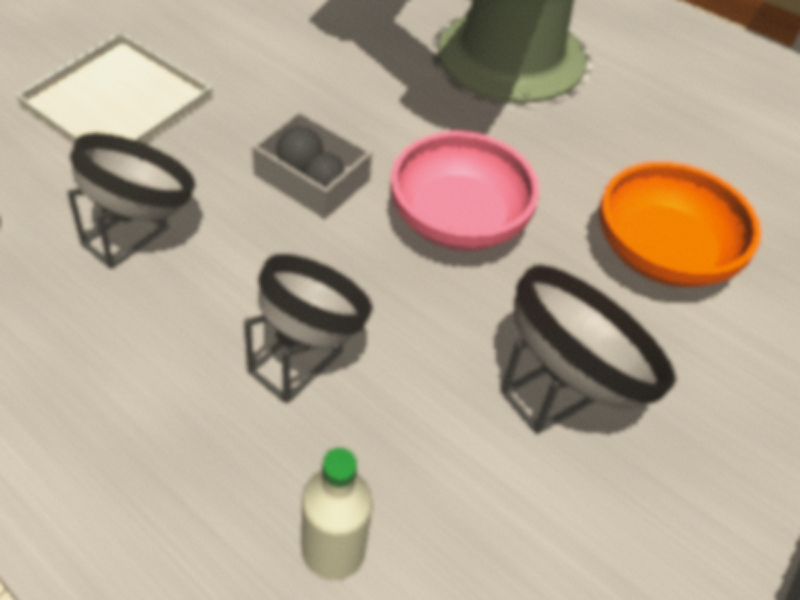

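Large lid: top view (188,251). Its look-alikes are the pink bowl (274,293) and the orange bowl (195,338), both ruled out by colour and because neither is on a stand. Medium lid is at (379,192) and small at (276,195). The tray is the square one at (449,243); the dark-walled box at (65,220) isn't square, so it's ruled out. Next I'll fit the lid poses to the black rim bands in both fixed cameras.

```bash
cat > fit.py <<'E'
import cv2, numpy as np
from scipy.optimize import minimize
T=np.deg2rad(35); S=4
def lid(p):
    x,y,yaw=p  # crown centre xy; yaw = direction of stand +x ; z axis leans to -x
    d=np.array([np.cos(yaw),np.sin(yaw),0]); a=-np.sin(T)*d+np.cos(T)*np.array([0,0,1])
    u=np.cos(T)*d+np.sin(T)*np.array([0,0,1]); v=np.cross(a,u)
    return np.array([x,y,.062])+.015*a,a,u,v   # centre, axis, uphill, side
th=np.linspace(0,2*np.pi,90,endpoint=False)
def circ(p,r,m):
    c,a,u,v=lid(p); return c+m*a+r*(np.cos(th)[:,None]*u+np.sin(th)[:,None]*v)
def proj(cal,P):
    E=np.array(cal["extrinsics"]);q=P@E[:3,:3].T+E[:3,3];q=q@np.array(cal["mtx"]).T;return q[:,:2]/q[:,2:]
def model(cal,p,R,off,shape):
    f=lambda P:((proj(cal,P)-off+.5)*S*16-8).astype(np.int32)
    m=np.zeros(shape,np.uint8)
    cv2.fillConvexPoly(m,cv2.convexHull(np.vstack([f(circ(p,R,.015)),f(circ(p,R,.035))])),1,shift=4)
    a=m*0;b=m*0
    cv2.fillPoly(a,[f(circ(p,R-.008,.015))],1,shift=4);cv2.fillPoly(b,[f(circ(p,R-.008,.035))],1,shift=4)
    hull=m.copy(); m[(a&b)>0]=0; return m,hull
def fit(ims,cals,R,p0,thr=60):
    D=[]
    for im,cal in zip(ims,cals):
        q=proj(cal,circ(p0,R,.025)); lo=np.floor(q.min(0)-14).astype(int);hi=np.ceil(q.max(0)+14).astype(int)
        g=im[lo[1]:hi[1],lo[0]:hi[0]].astype(np.float32).mean(2)
        g=cv2.resize(g,None,fx=S,fy=S,interpolation=cv2.INTER_CUBIC)
        D.append((np.clip((thr+15-g)/30,0,1),lo,cal))
    def cost(p):
        c=0
        for d,lo,cal in D:
            m,h=model(cal,p,R,lo,d.shape)
            w=cv2.dilate(h,np.ones((9,9)))
            c+=(np.abs(d-m)*w).sum()/m.sum()
        return c
    best=None
    for dy in (-.4,0,.4):
        s=np.array([p0[0],p0[1],p0[2]+dy])
        r=minimize(cost,s,method="Nelder-Mead",options=dict(initial_simplex=np.array([s,s+[.015,0,0],s+[0,.015,0],s+[0,0,.25]]),xatol=1e-5,fatol=1e-5,maxiter=300))
        if best is None or r.fun<best.fun:best=r
    return best.x,best.fun
E
python3 - <<'E'
from fit import *
from cell import bot
cs={n:bot.calibration(n) for n in("top","scene")}
ims={n:cv2.imread(f"pics/{n}0.png")[:,:,::-1] for n in cs}
def ray(cal,px,z):
    E=np.array(cal["extrinsics"]);R=E[:3,:3];c=-R.T@E[:3,3];d=R.T@np.linalg.inv(cal["mtx"])@[px[0],px[1],1];return c+d*(z-c[2])/d[2]
out={}
for n,px,R in(("large",(188,251),.086),("medium",(379,192),.073),("small",(276,195),.060)):
    q=ray(cs["top"],px,.09); p0=[q[0]+.02,q[1],np.arctan2(q[1],q[0])*.5]
    for k in(["top"],["scene"],["top","scene"]):
        p,f=fit([ims[i] for i in k],[cs[i] for i in k],R,p0); print(n,k,np.round(p,4),np.rad2deg(p[2]).round(1),round(f,3))
    out[n]=p.tolist()
    for i in cs:
        im=np.ascontiguousarray(ims[i][:,:,::-1]) if n=="large" else vis[i]
        if n=="large": vis=globals().get("vis",{}); vis[i]=cv2.resize(im,None,fx=2,fy=2)
        for r,m in((R,.035),(R,.015),(R-.008,.035)): cv2.polylines(vis[i],[(2*proj(cs[i],circ(p,r,m))+.5).astype(np.int32)],True,(0,255,0),1)
# tray
g=ims["top"]; hsv=cv2.cvtColor(g,cv2.COLOR_RGB2GRAY); m=(hsv>150).astype(np.uint8)[195:290,400:500]; m=cv2.resize(g[195:290,400:500],None,fx=4,fy=4,interpolation=cv2.INTER_CUBIC).mean(2)
m=(m>cv2.threshold(m.astype(np.uint8),0,255,cv2.THRESH_OTSU)[0]).astype(np.uint8)
c=max(cv2.findContours(m,cv2.RETR_EXTERNAL,cv2.CHAIN_APPROX_NONE)[0],key=cv2.contourArea)
b=cv2.boxPoints(cv2.minAreaRect(c)); b=(b+.5)/4-.5+[400,195]; print("tray px",b.round(1).tolist())
for z in(.003,.022):
    Q=np.array([ray(cs["top"],k,z) for k in b]);print(z,Q.round(4).tolist(),Q.mean(0),np.linalg.norm(Q-np.roll(Q,1,0),axis=1))
import json;json.dump(out,open("lids.json","w"))
cv2.imwrite("pics/v_top.png",vis["top"][220:660,260:1040]);cv2.imwrite("pics/v_scene.png",vis["scene"][300:900,380:1160])
for n,px,z in(("bottle",(211,131),.17),("can",(430,127),.12),("scour",(342,268),.05)):print(n,ray(cs["top"],px,z).round(3))
E
```

```text
large ['top'] [ 0.4412  0.354  -0.299 ] -17.1 0.258
large ['scene'] [ 0.4444  0.3606 -0.2615] -15.0 0.272
large ['top', 'scene'] [ 0.4415  0.3545 -0.2871] -16.4 0.548
medium ['top'] [ 0.607  -0.1383  0.0473] 2.7 0.298
medium ['scene'] [ 0.6078 -0.1325  0.0421] 2.4 0.472
medium ['top', 'scene'] [ 0.6072 -0.1388 -0.0037] -0.2 0.784
small ['top'] [0.5958 0.1325 0.0046] 0.3 0.292
small ['scene'] [0.5953 0.1359 0.0179] 1.0 0.375
small ['top', 'scene'] [5.959e-01 1.324e-01 2.000e-04] 0.0 0.675
tray px [[414.2, 210.2], [480.6, 208.4], [482.4, 275.1], [416.0, 276.9]]
0.003 [[0.5517, -0.2461, 0.003], [0.5598, -0.4307, 0.003], [0.3748, -0.4349, 0.003], [0.3666, -0.252, 0.003]] [ 0.46322757 -0.34090563  0.003     ] [0.18520001 0.18474656 0.185057   0.18310375]
0.022 [[0.5496, -0.2432, 0.022], [0.5575, -0.4257, 0.022], [0.3747, -0.4298, 0.022], [0.3666, -0.249, 0.022]] [ 0.4620898  -0.33694085  0.022     ] [0.18306107 0.18261286 0.18291971 0.18098903]
bottle [0.726 0.295 0.17 ]
can [ 0.758 -0.269  0.12 ]
scour [ 0.387 -0.046  0.05 ]
```

```bash
ls pics
```

```text
scene0.png
scenec.png
top0.png
topc.png
v_scene.png
v_top.png
wrist0.png
```

View pics/v_top.png

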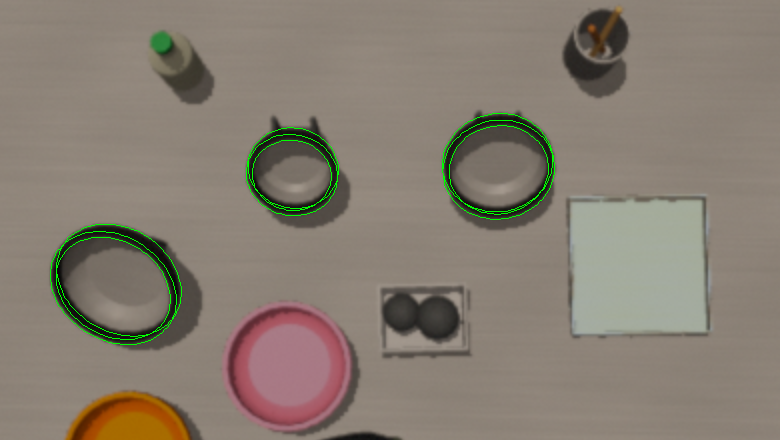

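View pics/v_scene.png

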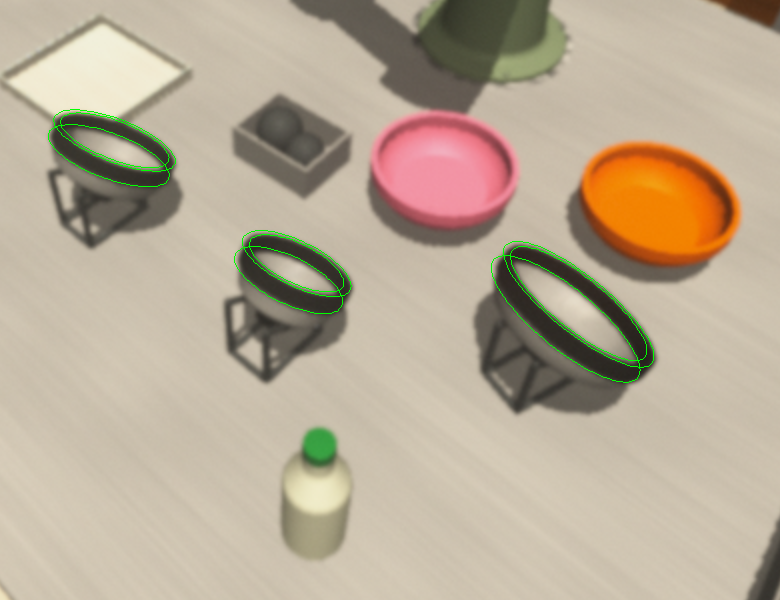

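View pics/wrist0.png

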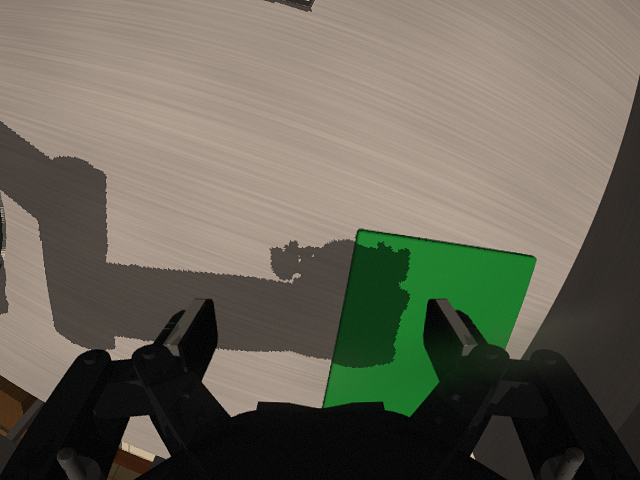

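The overlay is on all three lids, but the two cameras disagree by a few mm. I'll check that with height left free, then refine with a close wrist look.

```bash
python3 - <<'E'
import fit
from fit import *
from cell import bot
import json
L=json.load(open("lids.json"))
cs={n:bot.calibration(n) for n in("top","scene")}
ims={n:cv2.imread(f"pics/{n}0.png")[:,:,::-1] for n in cs}
# edge profile of darkness
for n,R in(("large",.086),("medium",.073),("small",.06)):
    res=[]
    for dz in(-.012,-.006,0,.006,.012):
        def lid2(p,dz=dz):
            x,y,yaw=p;d=np.array([np.cos(yaw),np.sin(yaw),0]);a=-np.sin(T)*d+np.cos(T)*np.array([0,0,1])
            u=np.cos(T)*d+np.sin(T)*np.array([0,0,1]);return np.array([x,y,.062+dz])+.015*a,a,u,np.cross(a,u)
        fit.lid=lid2
        for thr in(50,80):
            p,f=fit.fit([ims[i] for i in cs],[cs[i] for i in cs],R,L[n],thr); res.append((dz,thr,np.round(p,4).tolist(),round(f,3)))
    print(n,*res,sep="\n ")
E
```

```text
Traceback (most recent call last):
AttributeError: 'function' object has no attribute 'fit'
```

```bash
python3 - <<'E'
import fit as F
from fit import cv2,np,T
from cell import bot
import json
L=json.load(open("lids.json"))
cs={n:bot.calibration(n) for n in("top","scene")}
ims={n:cv2.imread(f"pics/{n}0.png")[:,:,::-1] for n in cs}
for n,R in(("large",.086),("medium",.073),("small",.06)):
    res=[]
    for dz in(-.012,-.006,0,.006):
        def lid2(p,dz=dz):
            x,y,yaw=p;d=np.array([np.cos(yaw),np.sin(yaw),0]);a=-np.sin(T)*d+np.cos(T)*np.array([0,0,1])
            u=np.cos(T)*d+np.sin(T)*np.array([0,0,1]);return np.array([x,y,.062+dz])+.015*a,a,u,np.cross(a,u)
        F.lid=lid2
        for thr in(50,80):
            p,f=F.fit([ims[i] for i in cs],[cs[i] for i in cs],R,L[n],thr); res.append((dz,thr,np.round(p,4).tolist(),round(f,3)))
    print(n,*res,sep="\n ")
E
```

```text
large
 (-0.012, 50, [0.4404, 0.3583, -0.2471], np.float64(0.82))
 (-0.012, 80, [0.4348, 0.3539, -0.2847], np.float64(0.711))
 (-0.006, 50, [0.4411, 0.3563, -0.2749], np.float64(0.676))
 (-0.006, 80, [0.44, 0.356, -0.2774], np.float64(0.625))
 (0, 50, [0.4415, 0.3545, -0.2871], np.float64(0.689))
 (0, 80, [0.4417, 0.3545, -0.3138], np.float64(0.586))
 (0.006, 50, [0.4421, 0.3534, -0.3048], np.float64(0.75))
 (0.006, 80, [0.4427, 0.3531, -0.3495], np.float64(0.726))
medium
 (-0.012, 50, [0.6081, -0.1399, 0.0327], np.float64(0.993))
 (-0.012, 80, [0.6035, -0.1414, 0.0256], np.float64(0.906))
 (-0.006, 50, [0.6081, -0.1393, 0.0171], np.float64(0.949))
 (-0.006, 80, [0.6075, -0.1386, 0.0396], np.float64(0.805))
 (0, 50, [0.6071, -0.1386, 0.0051], np.float64(0.969))
 (0, 80, [0.6072, -0.1388, -0.0025], np.float64(0.864))
 (0.006, 50, [0.6072, -0.1384, -0.0215], np.float64(1.036))
 (0.006, 80, [0.6068, -0.1362, 0.107], np.float64(1.054))
small
 (-0.012, 50, [0.5964, 0.1347, 0.0739], np.float64(0.954))
 (-0.012, 80, [0.5915, 0.1304, -0.0109], np.float64(0.888))
 (-0.006, 50, [0.5968, 0.1333, 0.0146], np.float64(0.85))
 (-0.006, 80, [0.5951, 0.1327, -0.009], np.float64(0.81))
 (0, 50, [0.5961, 0.1323, -0.0086], np.float64(0.864))
 (0, 80, [0.5963, 0.1319, -0.0408], np.float64(0.817))
 (0.006, 50, [0.596, 0.1321, -0.0332], np.float64(0.927))
 (0.006, 80, [0.5966, 0.1313, -0.0926], np.float64(0.98))
```

```bash
cat > h.py <<'E'
import json, numpy as np, cv2
from scipy.spatial.transform import Rotation as Ro
from cell import bot
from fit import lid
RAD=dict(large=.086,medium=.073,small=.060)
TR=np.array([.4628,-.3400])
def quat(M): q=Ro.from_matrix(M).as_quat(); return [float(q[3]),*map(float,q[:3])]
def mat(q): return Ro.from_quat([q[1],q[2],q[3],q[0]]).as_matrix()
def frame(app,x):
    y=app/np.linalg.norm(app); x=x-y*(x@y); x/=np.linalg.norm(x); return np.column_stack([x,y,np.cross(x,y)])
def grasp(p,R,phi,s,mt):
    """phi: angle round lid from uphill u to v; s sign of tool x vs radial"""
    c,a,u,v=lid(p); r=np.cos(phi)*u+np.sin(phi)*v
    return c+(R-.004)*r+mt*a, frame(-a,s*r), a
def place(R,psi,s,mt,zbot,xy=TR):
    """lid upright with knob bottom at zbot; grip at world azimuth psi"""
    r=np.array([np.cos(psi),np.sin(psi),0]); c=np.array([*xy,zbot+.035])
    return c+(R-.004)*r+np.array([0,0,mt]), frame(np.array([0,0,-1.]),s*r)
E
python3 - <<'E'
from h import *
L=json.load(open("lids.json"))
lo=np.array([-2.65,-.97,-1.3,-1.93,-1.47,-3.14]);hi=np.array([2.65,1.79,1.35,2.1,1.37,3.14])
f=lambda q:None if q is None else (np.round(q,2).tolist(), round(float(np.min(np.minimum(np.array(q)-lo,hi-q))),2))
for n in L:
    for d in range(0,360,45):
        for s in(1,-1):
            P,M,a=grasp(L[n],RAD[n],np.deg2rad(d),s,.014)
            A=[bot.solve_ik((P+k*a).tolist(),quat(M)) for k in(0,.12)]
            if all(q is not None for q in A): print(n,d,s,P.round(3),f(A[0]),f(A[1]))
for d in range(0,360,45):
    for s in(1,-1):
        for R in(.086,.06):
            A=[bot.solve_ik(*((lambda P,M:(P.tolist(),quat(M)))(*place(R,np.deg2rad(d),s,.014,z)))) for z in(.003,.2)]
            if all(q is not None for q in A): print("place",R,d,s,f(A[0]),f(A[1]))
E
```

```text
large 0 1 [0.49  0.34  0.133] ([0.73, 0.36, -0.62, 0.24, -0.51, 2.5], 0.64) ([0.86, 0.2, -0.53, 0.56, -0.55, 2.63], 0.51)
large 0 -1 [0.49  0.34  0.133] ([0.73, 0.36, -0.62, 0.24, -0.51, -0.64], 0.68) ([0.86, 0.2, -0.53, 0.56, -0.55, -0.51], 0.77)
large 45 1 [0.487 0.401 0.119] ([0.82, 0.45, -0.5, 0.31, -0.54, 1.81], 0.8) ([0.94, 0.31, -0.41, 0.61, -0.57, 1.94], 0.89)
large 45 -1 [0.487 0.401 0.119] ([0.82, 0.45, -0.5, 0.31, -0.54, -1.33], 0.8) ([0.94, 0.31, -0.41, 0.61, -0.57, -1.2], 0.89)
large 90 1 [0.449 0.438 0.086] ([0.92, 0.52, -0.48, 0.32, -0.56, 1.13], 0.82) ([1.03, 0.39, -0.39, 0.62, -0.59, 1.27], 0.88)
large 90 -1 [0.449 0.438 0.086] ([0.92, 0.52, -0.48, 0.32, -0.56, -2.01], 0.82) ([1.03, 0.39, -0.39, 0.62, -0.59, -1.87], 0.88)
large 135 1 [0.396 0.428 0.052] ([0.98, 0.54, -0.58, 0.25, -0.58, 0.42], 0.72) ([1.11, 0.39, -0.49, 0.58, -0.6, 0.58], 0.81)
large 135 -1 [0.396 0.428 0.052] ([0.98, 0.54, -0.58, 0.25, -0.58, -2.72], 0.42) ([1.11, 0.39, -0.49, 0.58, -0.6, -2.56], 0.58)
large 180 1 [0.361 0.378 0.039] ([0.99, 0.49, -0.74, 0.13, -0.58, -0.36], 0.56) ([1.13, 0.32, -0.6
[... 7815 characters left out ...]
) ([-0.83, 0.43, 0.0, 1.15, 0.0, 2.31], 0.83)
place 0.086 270 -1 ([-0.86, 0.63, -0.2, 0.74, 0.0, -0.86], 1.1) ([-0.86, 0.46, 0.06, 1.17, 0.0, -0.86], 0.93)
place 0.06 270 -1 ([-0.83, 0.6, -0.25, 0.72, 0.0, -0.83], 1.05) ([-0.83, 0.43, 0.0, 1.15, 0.0, -0.83], 0.95)
place 0.086 315 1 ([-0.77, 0.67, -0.11, 0.79, 0.0, 1.59], 1.12) ([-0.77, 0.52, 0.15, 1.2, 0.0, 1.59], 0.9)
place 0.06 315 1 ([-0.76, 0.63, -0.19, 0.75, 0.0, 1.59], 1.11) ([-0.76, 0.47, 0.07, 1.17, 0.0, 1.59], 0.93)
place 0.086 315 -1 ([-0.77, 0.67, -0.11, 0.79, 0.0, -1.55], 1.12) ([-0.77, 0.52, 0.15, 1.2, 0.0, -1.55], 0.9)
place 0.06 315 -1 ([-0.76, 0.63, -0.19, 0.75, 0.0, -1.55], 1.11) ([-0.76, 0.47, 0.07, 1.17, 0.0, -1.55], 0.93)
```

```bash
cat >> h.py <<'E'
from scipy.optimize import minimize
import fit as F
def wproj(P,pos,M,cal):
    H=np.array(cal["hand_eye"]); t=(P-pos)@M; q=(t-H[:3,3])@H[:3,:3]
    rho=np.linalg.norm(q[:,:2],axis=1); a=np.arctan2(rho,q[:,2]); K=np.array(cal["mtx"])
    return q[:,:2]/rho[:,None]*(a*K[0,0])[:,None]+K[:2,2]
def look(n,p,phi,s,tag,off=(0,.17,.03)):
    P,M,a=grasp(p,RAD[n],phi,s,.0); c=lid(p)[0]
    bot.move_pose((c-M@np.array(off)).tolist(),quat(M))
    return shot(n,p,tag)
def shot(n,p,tag):
    pos=np.array(bot.read_position()); Mr=mat(bot.read_tool_rot()); im=bot.camera("wrist"); cal=bot.calibration("wrist")
    cv2.imwrite(f"pics/{tag}.png",im[:,:,::-1]); np.savez(f"pics/{tag}.npz",pos=pos,M=Mr,im=im)
    return refine(n,p,pos,Mr,im,cal,tag)
def refine(n,p,pos,M,im,cal,tag,thr=50,bottom=300):
    R=RAD[n]; S=2; g=cv2.GaussianBlur(im,(0,0),1).astype(float).mean(2); d=np.clip((thr+15-g)/30,0,1)
    d=cv2.resize(d.astype(np.float32),None,fx=S,fy=S)
    f=lambda P:((wproj(P,pos,M,cal)+.5)*S*16-8).astype(np.int32)
    valid=np.zeros(d.shape,np.uint8); valid[:bottom*S]=1
    def model(p):
        m=np.zeros(d.shape,np.uint8)
        cv2.fillPoly(m,[f(F.circ(p,R,.035))],1,shift=4); b=m*0; cv2.fillPoly(b,[f(F.circ(p,R,.015))],1,shift=4); m|=b
        h=m.copy(); a=m*0;b=m*0
        cv2.fillPoly(a,[f(F.circ(p,R-.008,.015))],1,shift=4);cv2.fillPoly(b,[f(F.circ(p,R-.008,.035))],1,shift=4)
        m[(a&b)>0]=0; return m,h
    def cost(p):
        m,h=model(p); w=cv2.dilate(h,np.ones((13,13)))*valid; return (np.abs(d-m)*w).sum()/(m*valid).sum()
    s=np.array(p); best=None
    for k in range(3):
        r=minimize(cost,s,method="Nelder-Mead",options=dict(initial_simplex=np.array([s,s+[.008,0,0],s+[0,.008,0],s+[0,0,.15*(-1)**k]]),xatol=1e-5,fatol=1e-5,maxiter=250)); s=r.x
    v=im[:,:,::-1].copy()
    for rr,m in((R,.035),(R-.008,.035),(R-.008,.015)): cv2.polylines(v,[(wproj(F.circ(s,rr,m),pos,M,cal)+.5).astype(np.int32)],True,(0,255,0),1)
    cv2.imwrite(f"pics/{tag}_fit.png",v); print(n,"was",np.round(p,4),"wrist fit",np.round(s,4),"cost",round(r.fun,3)); return s
E
python3 - <<'E'
from h import *
L=json.load(open("lids.json"))
p=look("large",L["large"],0.,-1,"w_large")
print(bot.read_clock(),bot.read_position(),bot.read_ft_force())
E
```

```text
large was [ 0.4415  0.3545 -0.2871] wrist fit [ 0.4386  0.3547 -0.4533] cost 0.222
4.3 [0.34872595 0.41297397 0.21356661] [ 0.27707027  0.72367144 -0.34530423]
```

View pics/w_large_fit.png

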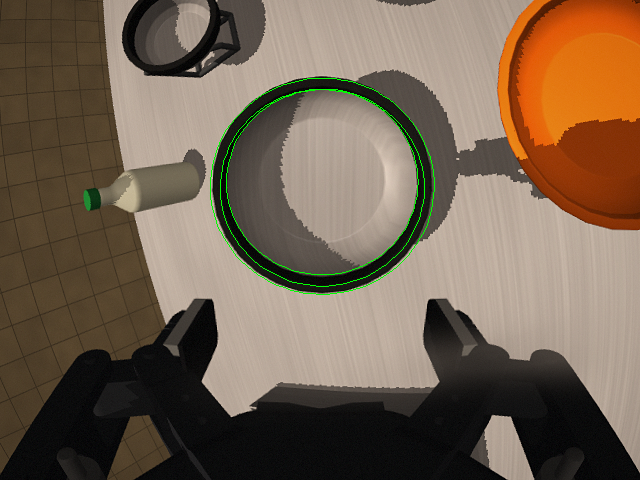

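```bash
python3 - <<'E'
from h import *
L=json.load(open("lids.json"))
d=np.load("pics/w_large.npz");cal=bot.calibration("wrist")
im=d["im"]; v=[]
for yaw,col in((-.2,(0,0,255)),(-.29,(0,255,0)),(-.453,(255,0,0))):
    # keep rim centre fixed
    p=np.array([.4386,.3547,-.4533]); c=lid(p); rc=c[0]+.03*c[1]
    q=np.array([.4386,.3547,yaw]); c=lid(q); q[:2]+=(rc-(c[0]+.03*c[1]))[:2]
    f=lambda P:wproj(P,d["pos"],d["M"],cal)
    print(yaw,"floor",f(lid(q)[0][None]-.012*lid(q)[1]),"rim",f(rc[None]),q)
    vv=cv2.resize(im[60:310,195:450,::-1],None,fx=3,fy=3,interpolation=cv2.INTER_CUBIC)
    for r,m in((.086,.035),(.078,.035),(.078,.015),(.057,-.012)):cv2.polylines(vv,[((f(F.circ(q,r,m))-[195,60])*3+1).astype(np.int32)],True,col,1)
    v.append(vv)
cv2.imwrite("pics/yaw.png",np.hstack([cv2.resize(x,(400,400)) for x in(v[1],v[2])]))
E
```

```text
-0.2 floor [[321.64063963 186.7133583 ]] rim [[321.81106146 192.47815147]] [ 0.44069223  0.36087566 -0.2       ]
-0.29 floor [[321.55225802 184.2570924 ]] rim [[321.81106146 192.47815147]] [ 0.44012896  0.35862281 -0.29      ]
-0.453 floor [[321.86050129 179.85728042]] rim [[321.81106146 192.47815147]] [ 0.43860339  0.35470696 -0.453     ]
```

View pics/yaw.png

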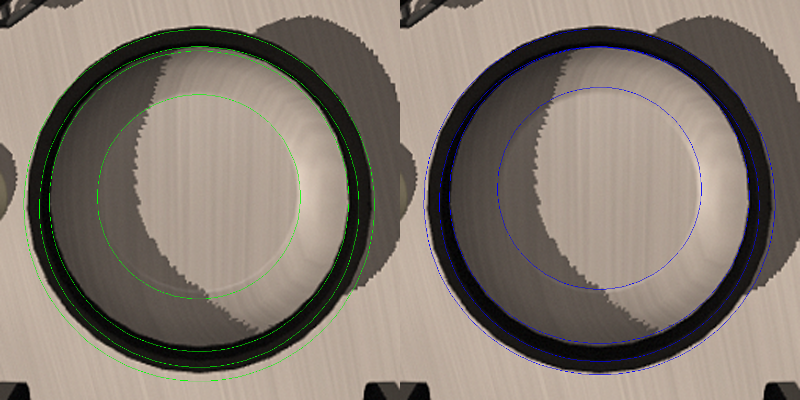

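```bash
cat >> h.py <<'E'
def lid5(p):
    x,y,yaw=p[:3]; dz=p[3] if len(p)>3 else 0; T=np.deg2rad(35)+(p[4] if len(p)>4 else 0)
    d=np.array([np.cos(yaw),np.sin(yaw),0]); z=np.array([0,0,1.]); a=-np.sin(T)*d+np.cos(T)*z; u=np.cos(T)*d+np.sin(T)*z
    return np.array([x,y,.062+dz])+.015*a,a,u,np.cross(a,u)
F.lid=lid5; lid=lid5
def joint(n,p0,tag,use=("wrist","top"),free=5,thr=dict(wrist=50,top=60,scene=60),bottom=295):
    R=RAD[n]; V=[]
    for k in use:
        cal=bot.calibration(k)
        if k=="wrist":
            D=np.load(f"pics/{tag}.npz"); im=D["im"]; pr=lambda P,D=D,cal=cal:wproj(P,D["pos"],D["M"],cal); S=3
        else:
            im=cv2.imread(f"pics/{k}0.png")[:,:,::-1]; pr=lambda P,cal=cal:F.proj(cal,P); S=6
        q=pr(F.circ(p0,R,.025)); lo=np.maximum(np.floor(q.min(0)-20).astype(int),0); hi=np.ceil(q.max(0)+20).astype(int)
        if k=="wrist": hi[1]=min(hi[1],bottom)
        g=im[lo[1]:hi[1],lo[0]:hi[0]].astype(np.float32).mean(2)
        g=cv2.resize(g,None,fx=S,fy=S,interpolation=cv2.INTER_CUBIC); V.append((np.clip((thr[k]+15-g)/30,0,1),lo,S,pr))
    def parts(p):
        o=[]
        for d,lo,S,pr in V:
            f=lambda r,m:((pr(F.circ(p,r,m))-lo+.5)*S*16-8).astype(np.int32)
            h=np.zeros(d.shape,np.uint8); cv2.fillConvexPoly(h,cv2.convexHull(np.vstack([f(R,.015),f(R,.035)])),1,shift=4)
            a=h*0;b=h*0; cv2.fillPoly(a,[f(R-.008,.015)],1,shift=4);cv2.fillPoly(b,[f(R-.008,.035)],1,shift=4)
            m=h.copy(); m[(a&b)>0]=0; w=cv2.dilate(h,np.ones((2*S+1,2*S+1))); o.append((np.abs(d-m)*w).sum()/m.sum())
        return o
    st=np.array([.006,.006,.12,.005,.04]); 
    def cost(q):
        p=np.zeros(5); p[:free]=q; return sum(parts(p))+ (p[3]/.01)**2*.05+(p[4]/.08)**2*.05
    s=np.zeros(free); s[:3]=p0[:3]
    for k in range(4):
        r=minimize(cost,s,method="Nelder-Mead",options=dict(initial_simplex=np.vstack([s]+[s+np.eye(free)[i]*st[i]*(-1)**k for i in range(free)]),xatol=1e-5,fatol=1e-5,maxiter=300)); s=r.x
    p=np.zeros(5); p[:free]=s
    print(n,use,free,np.round(p,4),np.round(parts(p),3)); return p
E
python3 - <<'E'
from h import *
L=json.load(open("lids.json"))
for use in(("wrist",),("wrist","top"),("wrist","top","scene")):
    for fr in(3,5): joint("large",L["large"],"w_large",use,fr)
E
```

```text
large ('wrist',) 3 [ 0.4391  0.3551 -0.408   0.      0.    ] [0.187]
large ('wrist',) 5 [ 0.4425  0.3559 -0.2796 -0.0048  0.0049] [0.112]
large ('wrist', 'top') 3 [ 0.4409  0.355  -0.2944  0.      0.    ] [0.266 0.262]
large ('wrist', 'top') 5 [ 0.4424  0.3558 -0.2741 -0.0047  0.0135] [0.114 0.242]
large ('wrist', 'top', 'scene') 3 [ 0.4409  0.3551 -0.2939  0.      0.    ] [0.264 0.265 0.285]
large ('wrist', 'top', 'scene') 5 [ 0.4417  0.356  -0.2751 -0.0042  0.0063] [0.12  0.245 0.277]
```

Adding the wrist view brings the fit to within about 1 mm. The large lid's uphill azimuth is about -16°, and it sits about 4 mm lower than nominal. Grasping it now.

```bash
cat >> h.py <<'E'
def pick(n,p,phi,s,mt,lift=.14,force=80):
    P,M,a=grasp(p,RAD[n],phi,s,mt); q=quat(M)
    bot.set_gripper(.5)
    bot.move_pose((P+.06*a).tolist(),q)
    hit=bot.move_linear(P.tolist(),speed=.12,until_force=8)
    print("approach hit",hit,np.round(np.array(bot.read_position())-P,4),np.round(bot.read_ft_force(),1))
    if hit: return False
    bot.set_gripper(0.,grasp_force=force); print("grip w",bot.read_gripper_width(),np.round(bot.read_ft_force(),1),bot.read_clock())
    return True
E
python3 - <<'E'
from h import *
p=[.4420,.3558,-.277,-.004,.005]
ok=pick("large",p,0.,-1,.012)
for n in("scene","wrist"): cv2.imwrite(f"pics/g1{n}.png",bot.camera(n)[:,:,::-1])
s=cv2.imread("pics/g1scene.png");cv2.imwrite("pics/g1.png",np.hstack([cv2.resize(s[150:390,360:600],(400,400)),cv2.resize(cv2.imread("pics/g1wrist.png"),(400,300))[:, :].copy() if 0 else cv2.resize(cv2.imread("pics/g1wrist.png")[:,80:560],(400,400))]))
E
```

```text
approach hit False [-0.0004  0.0007  0.0003] [-0.2  1.1  1.2]
grip w 0.0730966576520821 [-5.   0.2 10.1] 6.4667
```

View pics/g1.png

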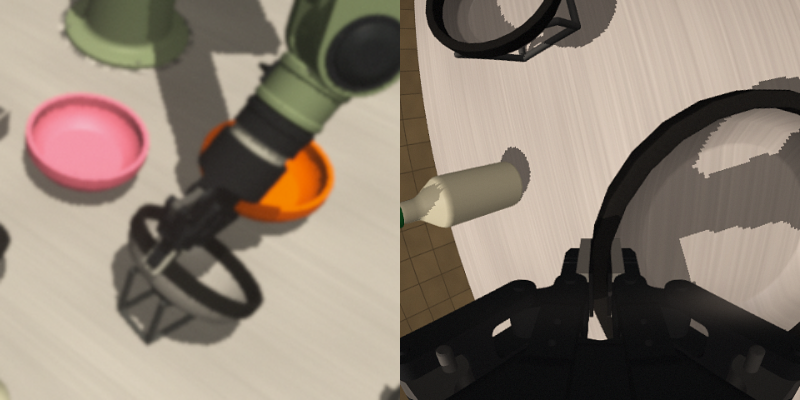

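Closed on an 8 mm wall: reading 0.073, about 6.2 mm (slightly compressed). Now lifting along the lid axis, moving over the tray and checking how the lid sits in the hand.

```bash
cat >> h.py <<'E'
def tool_fit(n,s,mt,tag,bottom=290):
    """fit held lid in the tool frame: centre (3) and axis tilt (2). Nominal: axis -y, centre at x=-s*(R-.004), y=mt"""
    R=RAD[n]; D=np.load(f"pics/{tag}.npz"); im=D["im"]; cal=bot.calibration("wrist"); S=2
    I=np.eye(3); z0=np.zeros(3)
    def circ(q,r,m):
        a=np.array([q[3],-1.,q[4]]); a/=np.linalg.norm(a); u=np.array([1.,0,0]); u-=a*(u@a); u/=np.linalg.norm(u); v=np.cross(a,u)
        c=np.array([-s*(R-.004)+q[0],mt+q[1],q[2]]); t=F.th[:,None]; return c+m*a+r*(np.cos(t)*u+np.sin(t)*v)
    g=im.astype(np.float32).mean(2); d=np.clip((50+15-g)/30,0,1); d=cv2.resize(d,None,fx=S,fy=S,interpolation=cv2.INTER_CUBIC)
    f=lambda P:((wproj(P,z0,I,cal)+.5)*S*16-8).astype(np.int32)
    valid=np.zeros(d.shape,np.uint8); valid[:bottom*S]=1
    def cost(q):
        h=np.zeros(d.shape,np.uint8); cv2.fillConvexPoly(h,cv2.convexHull(np.vstack([f(circ(q,R,.015)),f(circ(q,R,.035))])),1,shift=4)
        a=h*0;b=h*0; cv2.fillPoly(a,[f(circ(q,R-.008,.015))],1,shift=4);cv2.fillPoly(b,[f(circ(q,R-.008,.035))],1,shift=4)
        m=h.copy(); m[(a&b)>0]=0; w=cv2.dilate(h,np.ones((5,5)))*valid
        return (np.abs(d-m)*w).sum()/(m*valid).sum()+.02*((q[0]/.003)**2+(q[1]/.005)**2+(q[3]/.05)**2+(q[4]/.05)**2)
    q=np.zeros(5); st=np.array([.003,.004,.005,.03,.03])
    for k in range(4):
        r=minimize(cost,q,method="Nelder-Mead",options=dict(initial_simplex=np.vstack([q]+[q+np.eye(5)[i]*st[i]*(-1)**k for i in range(5)]),xatol=1e-5,fatol=1e-5,maxiter=300)); q=r.x
    v=im[:,:,::-1].copy()
    for rr,m in((R,.035),(R-.008,.035),(R-.008,.015),(.057/.086*R,-.012)): cv2.polylines(v,[(wproj(circ(q,rr,m),z0,I,cal)+.5).astype(np.int32)],True,(0,255,0),1)
    cv2.imwrite(f"pics/{tag}_tf.png",v); print("tool fit dx,dy,dz,tilts",np.round(q,4),"cost",round(r.fun,3)); return q
def snap(tag):
    pos=np.array(bot.read_position()); Mr=mat(bot.read_tool_rot()); im=bot.camera("wrist")
    cv2.imwrite(f"pics/{tag}.png",im[:,:,::-1]); np.savez(f"pics/{tag}.npz",pos=pos,M=Mr,im=im)
E
python3 - <<'E'
from h import *
p=[.4420,.3558,-.277,-.004,.005]
P,M,a=grasp(p,RAD["large"],0.,-1,.012)
bot.move_linear((P+.14*a).tolist(),speed=.15)
P2,M2=place(RAD["large"],np.deg2rad(270),-1,.012,.15)
bot.move_pose(P2.tolist(),quat(M2))
print(bot.read_gripper_width(),np.round(bot.read_ft_force(),2),np.round(bot.read_moment(),2),bot.read_clock(),np.round(bot.read_position()-P2,4))
snap("h_large"); cv2.imwrite("pics/h1scene.png",bot.camera("scene")[:,:,::-1])
tool_fit("large",-1,.012,"h_large")
E
```

```text
0.06029413396374025 [ 0.59  0.51 -2.42] [-0.2   0.01  0.01] 10.4417 [0.0007 0.0009 0.0001]
tool fit dx,dy,dz,tilts [-0.0019  0.0053 -0.0005  0.0301  0.021 ] cost 0.111
```

View pics/h_large_tf.png

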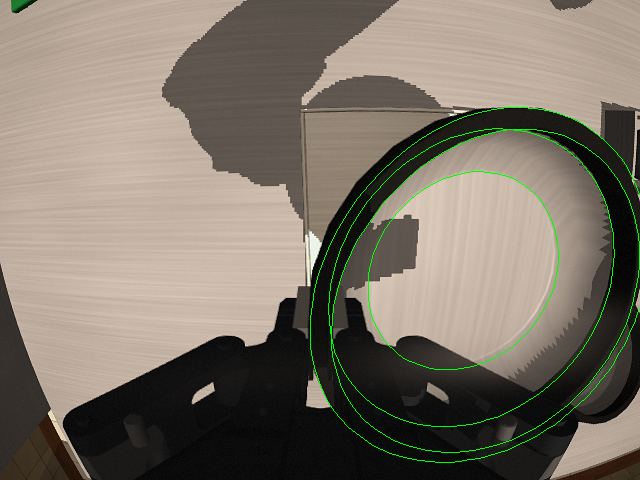

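View pics/h1scene.png

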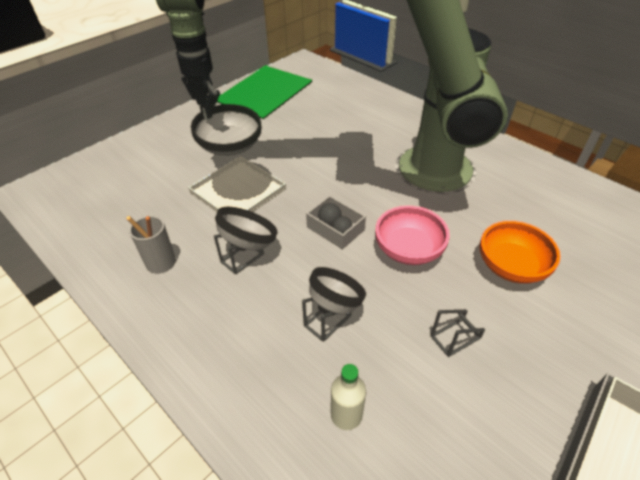

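The lid is held cleanly over the tray, at about (228,128) in the scene view. The in-hand fit shows about 2° of sag, which I'll counter-tilt. First, checking the tray estimate against the pictures.

```bash
python3 - <<'E'
from h import *
yaw=np.deg2rad(-2.5)
def corners(c,h,z,yaw):
    k=np.array([[1,1],[-1,1],[-1,-1],[1,-1]])*h; r=np.array([[np.cos(yaw),-np.sin(yaw)],[np.sin(yaw),np.cos(yaw)]]); k=k@r.T+c
    return np.column_stack([k,np.full(4,z)])
D=np.load("pics/h_large.npz"); cw=bot.calibration("wrist")
def dens(P): return np.vstack([P[i]+(P[(i+1)%4]-P[i])*t for i in range(4) for t in np.linspace(0,1,20)])
out=[]
for k,crop in(("top",(195,290,400,500)),("scene",(150,225,180,300)),("wrist",(90,330,290,500))):
    im=(D["im"] if k=="wrist" else cv2.imread(f"pics/{k}0.png")[:,:,::-1])[:,:,::-1]
    y0,y1,x0,x1=crop; S=4 if k!="wrist" else 2
    v=cv2.resize(im[y0:y1,x0:x1],None,fx=S,fy=S,interpolation=cv2.INTER_CUBIC)
    for h,z,c in((.098,.022,(0,0,255)),(.095,.022,(0,255,0)),(.095,.003,(255,0,0))):
        P=dens(corners(TR,h,z,yaw)); q=wproj(P,D["pos"],D["M"],cw) if k=="wrist" else F.proj(bot.calibration(k),P)
        cv2.polylines(v,[(((q-[x0,y0])+.5)*S-.5).round().astype(np.int32)],True,c,1)
    out.append(v)
H=max(o.shape[0] for o in out)
cv2.imwrite("pics/tray.png",np.hstack([cv2.copyMakeBorder(o,0,480-o.shape[0],0,0,cv2.BORDER_CONSTANT) for o in out[:1]+out[2:]])[:, :800]); cv2.imwrite("pics/tray_s.png",out[1])
E
```

```text
(no output)
```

View pics/tray.png

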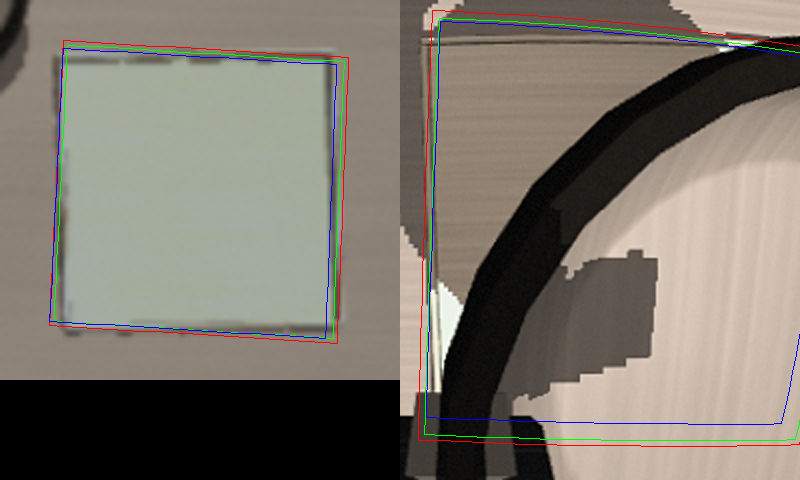

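View pics/tray_s.png

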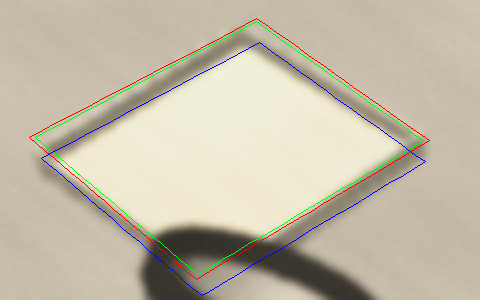

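```bash
cat > tray.py <<'E'
from h import *
def corners(c,h,z,yaw):
    k=np.array([[1,1],[-1,1],[-1,-1],[1,-1]])*h; r=np.array([[np.cos(yaw),-np.sin(yaw)],[np.sin(yaw),np.cos(yaw)]]); k=k@r.T+c
    return np.column_stack([k,np.full(4,z)])
S=6
def fitc(use):
    V=[]
    for k in use:
        x0,y0,x1,y1=dict(top=(395,190,505,295),scene=(175,145,300,205))[k]
        g=cv2.imread(f"pics/{k}0.png")[y0:y1,x0:x1].astype(np.float32).mean(2); g=cv2.resize(g,None,fx=S,fy=S,interpolation=cv2.INTER_CUBIC)
        t=dict(top=140,scene=205)[k]; V.append((np.clip((g-t+12)/24,0,1),np.array([x0,y0]),bot.calibration(k)))
    def cost(p):
        c=0
        for d,lo,cal in V:
            f=lambda z:((F.proj(cal,corners(p[:2],.095,z,p[2]))-lo+.5)*S*16-8).astype(np.int32)
            a=np.zeros(d.shape,np.uint8);b=a*0; cv2.fillPoly(a,[f(.022)],1,shift=4);cv2.fillPoly(b,[f(.003)],1,shift=4)
            m=a&b; w=cv2.dilate(m,np.ones((25,25))); c+=(np.abs(d-m)*w).sum()/m.sum()
        return c
    best=None
    for y in(-.05,0,.05):
        s=np.array([*TR,y]); r=minimize(cost,s,method="Nelder-Mead",options=dict(initial_simplex=np.array([s,s+[.006,0,0],s+[0,.006,0],s+[0,0,.04]]),xatol=1e-5,fatol=1e-6))
        if best is None or r.fun<best.fun:best=r
    print(use,np.round(best.x,4),round(best.fun,4)); return best.x
if __name__=="__main__":
    for im in("top","scene"):
        g=cv2.imread(f"pics/{im}0.png").mean(2); print(im,(g[243,400:420] if im=="top" else g[188,180:200]).round().tolist(),(g[243,475:495] if im=="top" else g[188,275:295]).round().tolist())
    fitc(["top"]);fitc(["scene"]);x=fitc(["top","scene"])
    D=np.load("pics/h_large.npz");cw=bot.calibration("wrist"); dens=lambda P:np.vstack([P[i]+(P[(i+1)%4]-P[i])*t for i in range(4) for t in np.linspace(0,1,20)])
    out=[]
    for k,(y0,y1,x0,x1),s in(("top",(195,290,400,500),4),("scene",(150,225,180,280),4),("wrist",(90,330,290,500),1.8)):
        im=(D["im"] if k=="wrist" else cv2.imread(f"pics/{k}0.png")[:,:,::-1])[:,:,::-1]
        v=cv2.resize(im[y0:y1,x0:x1],None,fx=s,fy=s,interpolation=cv2.INTER_CUBIC)
        for h,z,c in((.098,.022,(0,0,255)),(.095,.003,(255,0,0))):
            P=dens(corners(x[:2],h,z,x[2])); q=wproj(P,D["pos"],D["M"],cw) if k=="wrist" else F.proj(bot.calibration(k),P)
            cv2.polylines(v,[(((q-[x0,y0])+.5)*s-.5).round().astype(np.int32)],True,c,1)
        out.append(v)
    a=np.vstack([out[0][:300],out[1]]); cv2.imwrite("pics/tray2.png",np.hstack([a[:590],cv2.copyMakeBorder(out[2][:, :390],0,590-out[2].shape[0],0,0,cv2.BORDER_CONSTANT)]))
E
python3 tray.py
```

```text
top [126.0, 126.0, 127.0, 127.0, 127.0, 127.0, 128.0, 126.0, 126.0, 127.0, 126.0, 128.0, 127.0, 125.0, 113.0, 129.0, 130.0, 157.0, 166.0, 165.0] [164.0, 164.0, 163.0, 164.0, 163.0, 163.0, 159.0, 110.0, 80.0, 138.0, 138.0, 131.0, 131.0, 131.0, 130.0, 131.0, 131.0, 130.0, 130.0, 130.0]
scene [185.0, 185.0, 188.0, 189.0, 188.0, 189.0, 188.0, 183.0, 179.0, 178.0, 175.0, 162.0, 148.0, 139.0, 143.0, 158.0, 178.0, 193.0, 207.0, 219.0] [225.0, 220.0, 206.0, 187.0, 161.0, 139.0, 129.0, 125.0, 126.0, 132.0, 146.0, 165.0, 181.0, 188.0, 188.0, 187.0, 186.0, 188.0, 187.0, 188.0]
['top'] [ 0.4645 -0.3385  0.0207] 0.0818
['scene'] [ 0.4673 -0.3358  0.0359] 0.0443
['top', 'scene'] [ 0.4661 -0.3377  0.03  ] 0.1322
```

View pics/tray2.png

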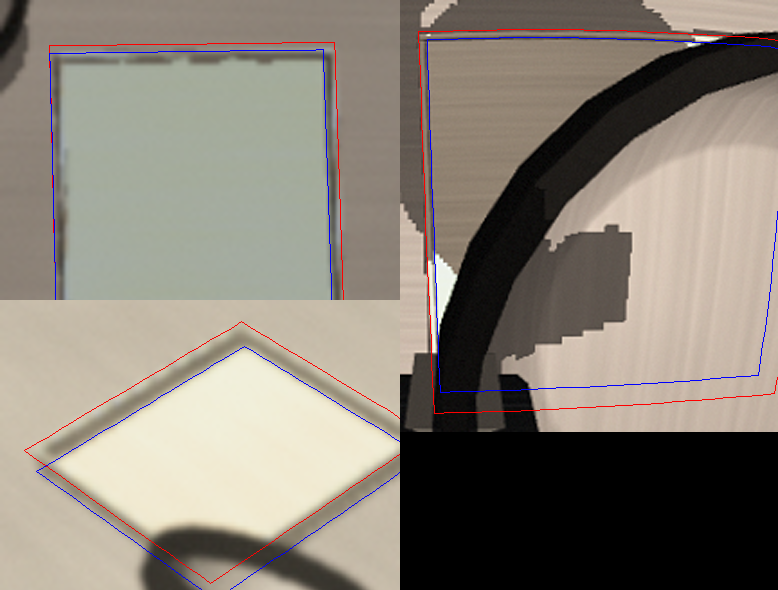

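The tray model matches the wrist view; using centre (0.4655, -0.338). Lowering the large lid with the tilt corrected.

```bash
cat >> h.py <<'E'
TR=np.array([.4655,-.338])
def place_q(n,q,psi,s,mt,zbot,xy=None):
    xy=TR if xy is None else xy
    M0=place(RAD[n],psi,s,mt,zbot)[1]
    a=np.array([q[3],-1.,q[4]]); a/=np.linalg.norm(a); w=M0@a   # lid axis in world at nominal
    v=np.cross(w,[0,0,1]); ang=np.arcsin(np.linalg.norm(v)); Rr=Ro.from_rotvec(v/np.linalg.norm(v)*ang if ang>1e-6 else v).as_matrix()
    M=Rr@M0; ct=np.array([-s*(RAD[n]-.004)+q[0],mt+q[1],q[2]])
    c=np.array([*xy,zbot+.035]); return c-M@ct, M
def lower(n,q,psi,s,mt,zexp,xy=None,F_=5):
    P,M=place_q(n,q,psi,s,mt,zexp+.02,xy); bot.move_linear(P.tolist(),speed=.12,rotation=quat(M)); bot.wait(.15)
    f0=np.array(bot.read_ft_force())
    P,M=place_q(n,q,psi,s,mt,zexp-.012,xy); hit=bot.move_linear(P.tolist(),speed=.025,until_force=F_)
    pos=np.array(bot.read_position()); print("contact",hit,"zbot est",round(float(pos[2]-P[2]+zexp-.012),4),"f",np.round(f0,1),np.round(bot.read_ft_force(),1),"mom",np.round(bot.read_moment(),2),bot.read_clock()); return hit
E
python3 - <<'E'
from h import *
q=[-.0019,.0053,-.0005,.0301,.021]
lower("large",q,np.deg2rad(270),-1,.012,.003)
snap("h_large2"); tool_fit("large",-1,.012,"h_large2")
cv2.imwrite("pics/h2scene.png",bot.camera("scene")[:,:,::-1])
s=cv2.imread("pics/h2scene.png");cv2.imwrite("pics/h2.png",np.hstack([cv2.resize(s[90:250,140:320],(450,400)),cv2.resize(cv2.imread("pics/h_large2.png")[80:480,200:550],(350,400))]))
E
```

```text
contact True zbot est 0.0003 f [ 0.1 -0.2 -3.1] [-0.1 -1.1  3.9] mom [ 0.06 -0.04 -0.01] 12.75
tool fit dx,dy,dz,tilts [-0.0016  0.0049 -0.0003  0.019   0.0186] cost 0.091
```

View pics/h2.png

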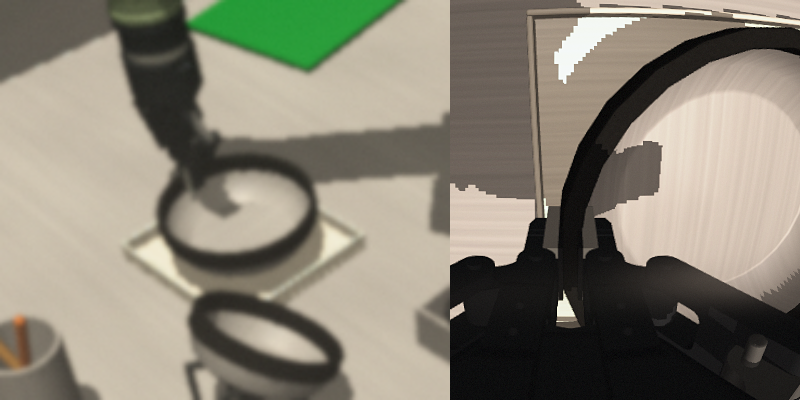

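The lid is on the tray floor: contact came at an estimated height of 0 mm, within a few mm of where the floor should be. Releasing.

```bash
cat >> h.py <<'E'
def release(op=.45,up=.13):
    bot.set_gripper(op); print("open",np.round(bot.read_ft_force(),1))
    M=mat(bot.read_tool_rot()); P=np.array(bot.read_position()); bot.move_linear((P-M[:,1]*.05).tolist(),speed=.1)
    bot.move_linear((P-M[:,1]*up).tolist(),speed=.25)
E
python3 - <<'E'
from h import *
release()
c=lid([0,0,0])[0]
# look straight down at lid in tray
M=place(.086,np.deg2rad(270),-1,0,0)[1]
P=np.array([*TR,.04])-M@np.array([0,.19,.03]); bot.move_pose(P.tolist(),quat(M)); snap("t_large")
cv2.imwrite("pics/t1top.png",bot.camera("top")[:,:,::-1]);cv2.imwrite("pics/t1scene.png",bot.camera("scene")[:,:,::-1])
print(bot.read_clock(),bot.read_ft_force())
E
python3 - <<'E'
import sys; sys.path.insert(0,'.')
E
```

```text
open [-0.1  0.3 -0.2]
15.0167 [ 0.65247355  0.08063741 -0.31835834]
```

View pics/t_large.png

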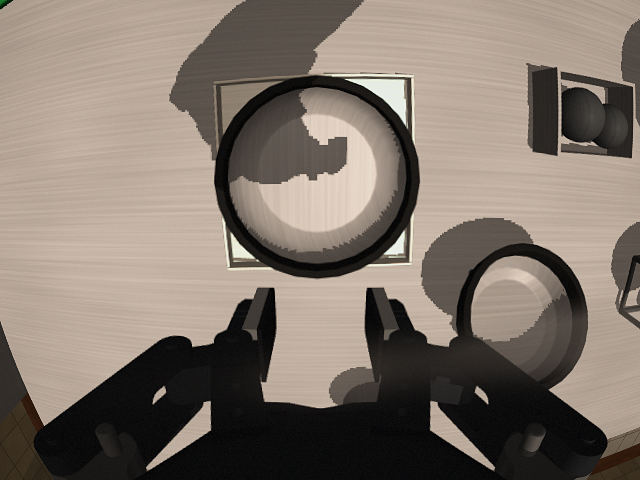

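View pics/t1scene.png

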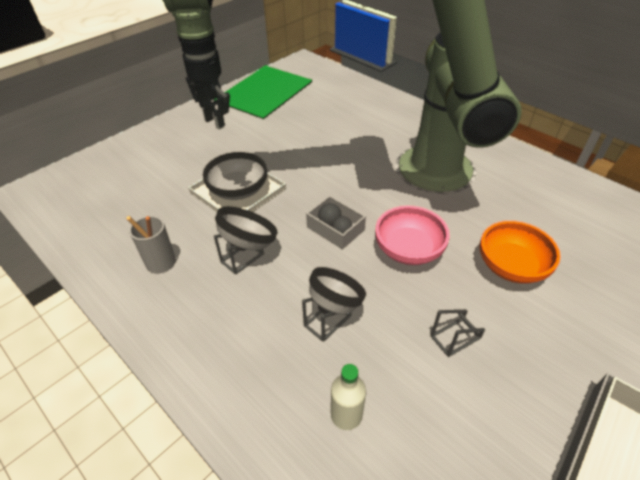

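```bash
cat >> h.py <<'E'
def wray(px,z,pos,M,cal):
    H=np.array(cal["hand_eye"]);K=np.array(cal["mtx"]); d=np.array(px)-K[:2,2]; r=np.linalg.norm(d); a=r/K[0,0]
    q=np.array([*(d/r*np.sin(a)),np.cos(a)]); o=pos+M@H[:3,3]; v=M@(H[:3,:3]@q); return o+v*(z-o[2])/v[2]
def upright(n,tag,zbot,xy0,free_tilt=True,bottom=285):
    """fit lid standing upright: x,y,(dz),(ax,ay axis tilt)"""
    R=RAD[n]; D=np.load(f"pics/{tag}.npz"); im=D["im"]; cal=bot.calibration("wrist"); S=3
    def circ(q,r,m):
        a=np.array([q[3],q[4],1.]); a/=np.linalg.norm(a); u=np.array([1.,0,0]); u-=a*(u@a); u/=np.linalg.norm(u); v=np.cross(a,u)
        k=np.array([q[0],q[1],zbot+q[2]]); t=F.th[:,None]; return k+(m+.035)*a+r*(np.cos(t)*u+np.sin(t)*v)
    pr=lambda P:wproj(P,D["pos"],D["M"],cal)
    q=np.array([*xy0,0,0,0]); e=pr(circ(q,R,.035)); lo=np.maximum(np.floor(e.min(0)-15),0).astype(int); hi=np.ceil(e.max(0)+15).astype(int); hi[1]=min(hi[1],bottom)
    g=im[lo[1]:hi[1],lo[0]:hi[0]].astype(np.float32).mean(2); g=cv2.resize(g,None,fx=S,fy=S,interpolation=cv2.INTER_CUBIC); d=np.clip((65-g)/30,0,1)
    f=lambda P:((pr(P)-lo+.5)*S*16-8).astype(np.int32)
    def cost(q):
        h=np.zeros(d.shape,np.uint8); cv2.fillConvexPoly(h,cv2.convexHull(np.vstack([f(circ(q,R,.015)),f(circ(q,R,.035))])),1,shift=4)
        a=h*0;b=h*0; cv2.fillPoly(a,[f(circ(q,R-.008,.015))],1,shift=4);cv2.fillPoly(b,[f(circ(q,R-.008,.035))],1,shift=4)
        m=h.copy(); m[(a&b)>0]=0; w=cv2.dilate(h,np.ones((7,7))); return (np.abs(d-m)*w).sum()/m.sum()+.02*(q[2]/.005)**2+.02*((q[3]**2+q[4]**2)/.03**2)
    st=np.array([.004,.004,.004,.02,.02])
    for k in range(4):
        r=minimize(cost,q,method="Nelder-Mead",options=dict(initial_simplex=np.vstack([q]+[q+np.eye(5)[i]*st[i]*(-1)**k for i in range(5)]),xatol=1e-5,fatol=1e-5,maxiter=300)); q=r.x
    print("upright",n,"xy",np.round(q[:2],4),"dz",round(q[2],4),"tilt deg",np.rad2deg(q[3:]).round(1),"cost",round(r.fun,3)); return q
E
python3 - <<'E'
from h import *
upright("large","t_large",.003,TR)
D=np.load("pics/t_large.npz"); cal=bot.calibration("wrist")
v=cv2.resize(D["im"][60:290,200:430,::-1],(690,690)); cv2.imwrite("pics/t_crop.png",v[:600])
E
```

```text
upright large xy [ 0.4632 -0.3402] dz -0.0051 tilt deg [0.1 0. ] cost 0.149
```

View pics/t_crop.png

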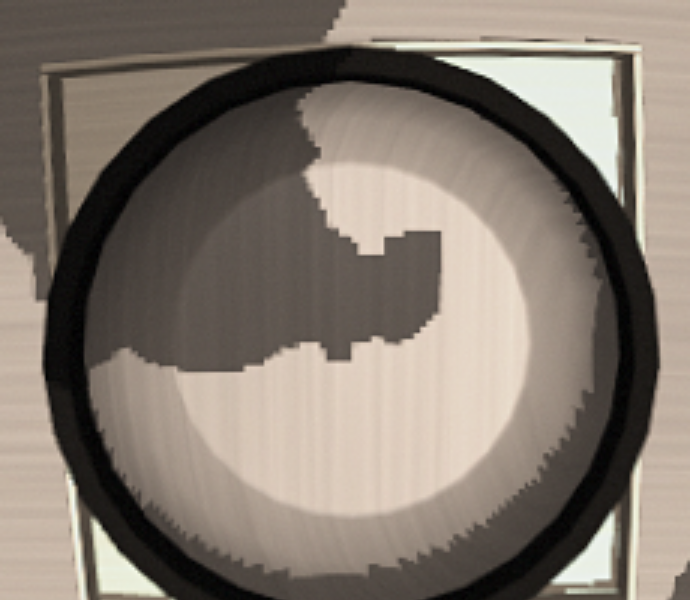

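```bash
python3 - <<'E'
from h import *
D=np.load("pics/t_large.npz"); cal=bot.calibration("wrist")
cv2.imwrite("pics/t_b.png",cv2.resize(D["im"][235:285,200:430,::-1],None,fx=3.4,fy=3.4,interpolation=cv2.INTER_CUBIC))
E
```

```text
(no output)
```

View pics/t_b.png

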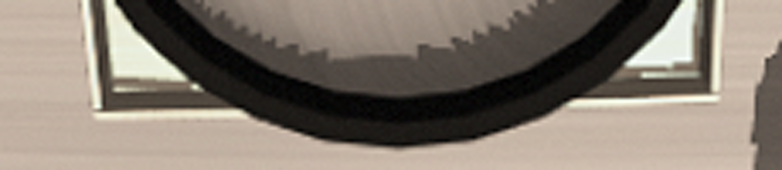

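```bash
python3 - <<'E'
from h import *
D=np.load("pics/t_large.npz"); cal=bot.calibration("wrist")
px=[(200+42/3,60+67/3),(200+641/3,60+43/3),(200+719/3.4,235+98/3.4),(200+95/3.4,235+111/3.4)]
Q=np.array([wray(p,.022,D["pos"],D["M"],cal) for p in px]);print(Q.round(4),Q.mean(0),np.linalg.norm(Q-np.roll(Q,-1,0),axis=1))
E
```

```text
[[ 0.3733 -0.437   0.022 ]
 [ 0.3661 -0.2496  0.022 ]
 [ 0.5536 -0.2437  0.022 ]
 [ 0.5579 -0.4314  0.022 ]] [ 0.46271513 -0.34042737  0.022     ] [0.18753513 0.18752394 0.18777037 0.18464716]
```

Large lid is level and centred in the tray to about 1 mm (lid 0.4632/-0.3402, tray 0.4627/-0.3404, both in the wrist camera). Next, the medium lid, using the same grip and placing geometry.

```bash
python3 - <<'E'
from h import *
L=json.load(open("lids.json")); n="medium"
look(n,L[n],0.,-1,"w_"+n); print(bot.read_clock())
p=joint(n,L[n],"w_"+n,("wrist",),5); p=joint(n,p[:3],"w_"+n,("wrist","top"),5);joint(n,p[:3],"w_"+n,("wrist","top","scene"),5)
np.save("p_medium.npy",p)
E
```

```text
medium was [ 0.6072 -0.1388 -0.0037] wrist fit [ 0.6056 -0.1409 -0.1422] cost 0.217
16.25
medium ('wrist',) 5 [ 0.6098 -0.1391 -0.0156 -0.0051  0.0078] [0.106]
medium ('wrist', 'top') 5 [ 0.6083 -0.1386  0.0171 -0.0032  0.0253] [0.126 0.272]
medium ('wrist', 'top', 'scene') 5 [ 0.6082 -0.1386  0.018  -0.0034  0.0222] [0.126 0.272 0.465]
```

View pics/w_medium_fit.png

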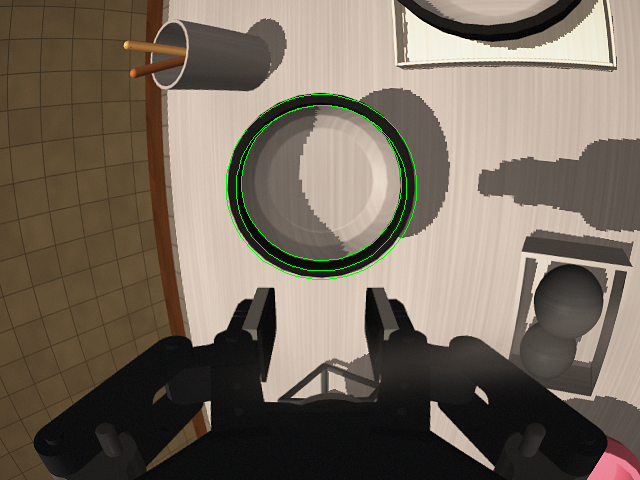

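```bash
python3 - <<'E'
from h import *
n="medium"; p=[.609,-.1388,0.0,-.0045,.008]; mt=.014
if pick(n,p,0.,-1,mt):
    P,M,a=grasp(p,RAD[n],0.,-1,mt)
    bot.move_linear((P+.14*a).tolist(),speed=.15)
    P2,M2=place(RAD[n],np.deg2rad(270),-1,mt,.15,TR)
    bot.move_pose(P2.tolist(),quat(M2)); bot.wait(.2)
    print(bot.read_gripper_width(),np.round(bot.read_ft_force(),2),np.round(bot.read_moment(),2),bot.read_clock())
    snap("h_medium"); cv2.imwrite("pics/h3scene.png",bot.camera("scene")[:,:,::-1])
    q=tool_fit(n,-1,mt,"h_medium"); np.save("q_medium.npy",q)
E
```

```text
approach hit False [-0.0003  0.0001  0.0005] [-0.5  0.4  0.9]
grip w 0.06269551020242599 [-4.7  2.   9.1] 18.1167
0.05908812393822399 [ 0.51 -0.07 -2.36] [-0.15 -0.02  0.04] 20.5
tool fit dx,dy,dz,tilts [-0.0005  0.0035 -0.0014  0.0001  0.0122] cost 0.078
```

View pics/h_medium_tf.png

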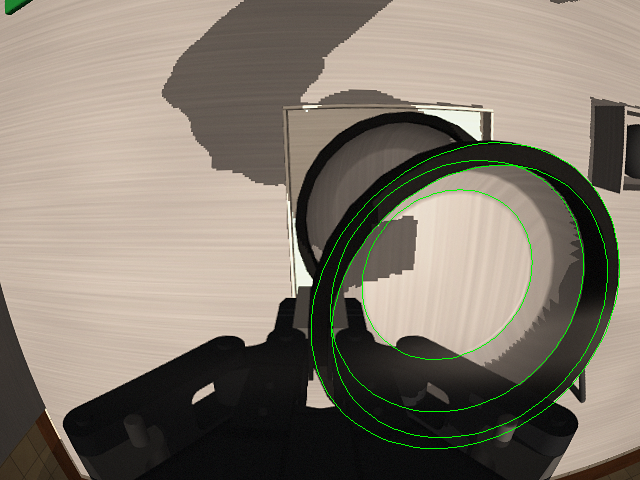

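View pics/h3scene.png

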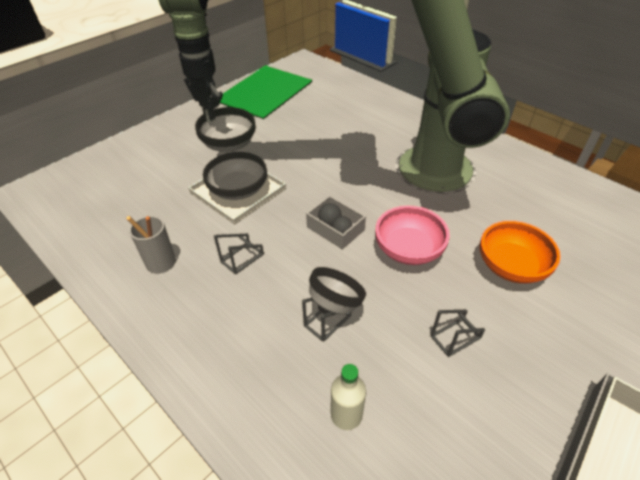

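```bash
cat >> h.py <<'E'
def upright_fixed(n,files,zbot,xy0,thr=dict(top=60,scene=60),Sx=6):
    R=RAD[n]; V=[]
    for k,fn in files.items():
        cal=bot.calibration(k); im=cv2.imread(fn)
        cc=lambda q,r,m:np.column_stack([q[0]+r*np.cos(F.th),q[1]+r*np.sin(F.th),np.full(F.th.shape,zbot+.035+m)])
        e=F.proj(cal,cc(xy0,R,.025)); lo=np.floor(e.min(0)-12).astype(int);hi=np.ceil(e.max(0)+12).astype(int)
        g=cv2.resize(im[lo[1]:hi[1],lo[0]:hi[0]].astype(np.float32).mean(2),None,fx=Sx,fy=Sx,interpolation=cv2.INTER_CUBIC)
        V.append((np.clip((thr[k]+15-g)/30,0,1),lo,cal))
    def cost(q):
        c=0
        for d,lo,cal in V:
            f=lambda r,m:((F.proj(cal,cc(q,r,m))-lo+.5)*Sx*16-8).astype(np.int32)
            h=np.zeros(d.shape,np.uint8); cv2.fillConvexPoly(h,cv2.convexHull(np.vstack([f(R,.015),f(R,.035)])),1,shift=4)
            a=h*0;b=h*0; cv2.fillPoly(a,[f(R-.008,.015)],1,shift=4);cv2.fillPoly(b,[f(R-.008,.035)],1,shift=4)
            m=h.copy(); m[(a&b)>0]=0; w=cv2.dilate(h,np.ones((15,15))); c+=(np.abs(d-m)*w).sum()/m.sum()
        return c
    s=np.array(xy0,float)
    for k in range(3):
        r=minimize(cost,s,method="Nelder-Mead",options=dict(initial_simplex=np.array([s,s+[.006,0],s+[0,.006]]),xatol=1e-5,fatol=1e-5)); s=r.x
    print(n,list(files),np.round(s,4),round(r.fun,3)); return s
E
python3 - <<'E'
from h import *
upright_fixed("large",dict(top="pics/t1top.png"),.003,TR)
upright_fixed("large",dict(scene="pics/t1scene.png"),.003,TR)
E
python3 - <<'E'
import cv2
im=cv2.imread("pics/t1top.png"); cv2.imwrite("pics/t1c.png",cv2.resize(im[190:295,395:505],None,fx=5,fy=5,interpolation=cv2.INTER_CUBIC))
E
```

```text
large ['top'] [ 0.4609 -0.3415] 1.006
large ['scene'] [ 0.4642 -0.3338] 0.358
```

View pics/t1c.png

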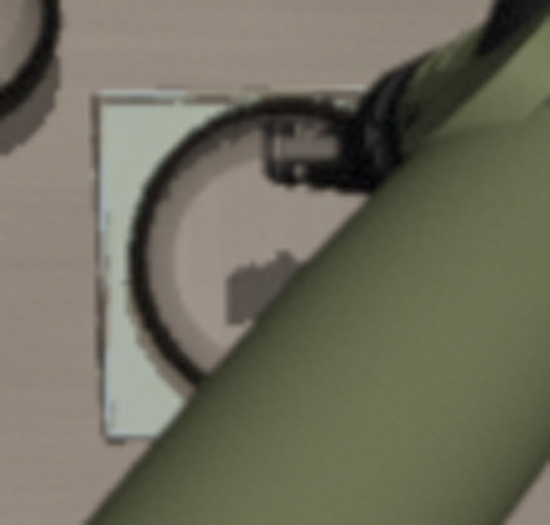

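```bash
python3 - <<'E'
from h import *
n="medium"; q=np.load("q_medium.npy"); mt=.014; xy=np.array([.4643,-.339])
P,M=place_q(n,q,np.deg2rad(270),-1,mt,.046,xy); bot.move_linear(P.tolist(),speed=.12,rotation=quat(M)); bot.wait(.1)
for k in("scene","top"): cv2.imwrite(f"pics/m1{k}.png",bot.camera(k)[:,:,::-1])
print(bot.read_clock(),np.round(bot.read_ft_force(),1))
for z in(.043,.046): upright_fixed(n,dict(scene="pics/m1scene.png"),z,xy)
upright_fixed(n,dict(top="pics/m1top.png"),.046,xy)
a=cv2.imread("pics/m1scene.png")[110:230,170:310];b=cv2.imread("pics/m1top.png")[190:295,395:505]
cv2.imwrite("pics/m1.png",np.hstack([cv2.resize(a,(466,400)),cv2.resize(b,(330,400))]))
E
```

```text
21.7917 [ 0.3  0.4 -3. ]
medium ['scene'] [ 0.4601 -0.3433] 0.353
medium ['scene'] [ 0.4625 -0.3398] 0.353
medium ['top'] [ 0.4642 -0.3408] 0.525
```

View pics/m1.png

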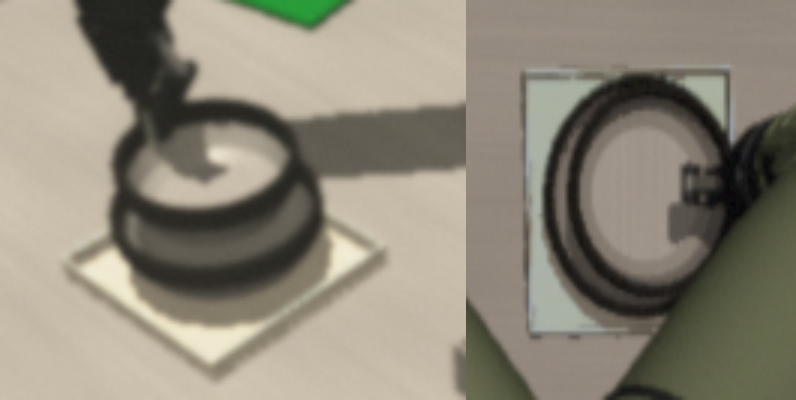

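```bash
python3 - <<'E'
from h import *
from scipy.optimize import least_squares
cal=bot.calibration("top")
def arc(fn,R,z,c0,degs,rng,thr=100):
    im=cv2.GaussianBlur(cv2.imread(fn),(0,0),.5).astype(np.float32).mean(2)
    pts=[]
    for t in np.deg2rad(degs):
        r=np.arange(R+rng,R-rng,-.0004); P=np.column_stack([c0[0]+r*np.cos(t),c0[1]+r*np.sin(t),np.full(r.shape,z)])
        q=F.proj(cal,P).astype(np.float32); v=cv2.remap(im,q[:,0].reshape(-1,1),q[:,1].reshape(-1,1),cv2.INTER_LINEAR).ravel()
        i=np.argmax(v<thr)
        if v[i]<thr and i>0: pts.append((P[i,0],P[i,1]))
    pts=np.array(pts)
    s=least_squares(lambda c:np.hypot(pts[:,0]-c[0],pts[:,1]-c[1])-R,c0,loss="soft_l1",f_scale=.001)
    print(fn,"circle",np.round(s.x,4),"n",len(pts),"rms",np.sqrt((s.fun**2).mean()).round(4))
for fn,deg in(("pics/m1top.png",range(20,150,5)),("pics/t1top.png",range(20,150,5))):
    for thr in(85,105): arc(fn,.086,.053,np.array([.4635,-.3395]),deg,.012,thr)
E
```

```text
pics/m1top.png circle [ 0.4619 -0.3413] n 26 rms 0.0005
pics/m1top.png circle [ 0.461  -0.3398] n 26 rms 0.0015
pics/t1top.png circle [ 0.4616 -0.3412] n 26 rms 0.0008
pics/t1top.png circle [ 0.4609 -0.3397] n 26 rms 0.0019
```

The top camera puts the large lid about 2 mm from where the medium one is hanging, so I'll shift my target to (0.4623, -0.3403) and lower.

```bash
python3 - <<'E'
from h import *
n="medium"; q=np.load("q_medium.npy"); mt=.014; xy=np.array([.4623,-.3403])
lower(n,q,np.deg2rad(270),-1,mt,.026,xy)
snap("h_medium2"); cv2.imwrite("pics/m2scene.png",bot.camera("scene")[:,:,::-1])
tool_fit(n,-1,mt,"h_medium2")
a=cv2.imread("pics/m2scene.png")[110:230,170:310];b=cv2.imread("pics/h_medium2.png")[130:480,250:600]
cv2.imwrite("pics/m2.png",np.hstack([cv2.resize(a,(400,343)),cv2.resize(b,(343,343))]))
E
```

```text
contact True zbot est 0.0208 f [ 0.2  0.2 -1.9] [ 0.8 -0.2  4.3] mom [0.15 0.09 0.04] 23.1333
tool fit dx,dy,dz,tilts [-0.0003  0.002  -0.0011 -0.0085  0.0121] cost 0.07
```

View pics/m2.png

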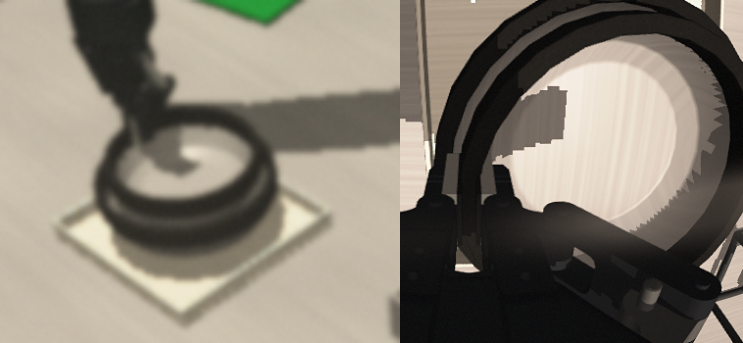

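Contact is 20.5 mm above the large lid's, against 23 mm expected. So it's fully down and not held up on a rim. Releasing and looking.

```bash
python3 - <<'E'
from h import *
release(.35)
M=place(.086,np.deg2rad(270),-1,0,0)[1]
P=np.array([.463,-.340,.06])-M@np.array([0,.19,.03]); bot.move_pose(P.tolist(),quat(M)); snap("t_medium")
for k in("top","scene"): cv2.imwrite(f"pics/t2{k}.png",bot.camera(k)[:,:,::-1])
print(bot.read_clock(),bot.read_ft_force())
upright("medium","t_medium",.026,[.463,-.34]); 
cv2.imwrite("pics/t2.png",np.hstack([cv2.resize(cv2.imread("pics/t_medium.png")[50:300,190:440],(400,400)),cv2.resize(cv2.imread("pics/t2scene.png")[130:230,185:285],(400,400))]))
E
```

```text
open [-0.1 -0.1  1.2]
25.3083 [-0.01585256 -0.649718    0.73761845]
upright medium xy [ 0.4609 -0.3422] dz -0.0023 tilt deg [0.2 0. ] cost 0.187
```

View pics/t2.png

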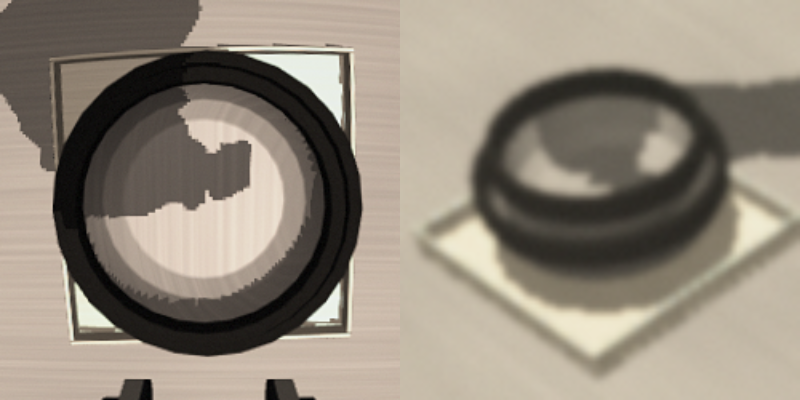

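```bash
cat >> h.py <<'E'
from scipy.optimize import least_squares
def arcw(tag,R,zs,c0,rng,thr,inner=False,degs=range(0,360,4),cam="wrist",fn=None,bottom=283,fitR=False):
    """circle at height zs: find light->dark (from outside in), or from inside out if inner"""
    if cam=="wrist":
        D=np.load(f"pics/{tag}.npz"); im=D["im"]; cal=bot.calibration("wrist"); pr=lambda P:wproj(P,D["pos"],D["M"],cal)
    else: im=cv2.imread(fn); cal=bot.calibration(cam); pr=lambda P:F.proj(cal,P)
    im=cv2.GaussianBlur(im,(0,0),.6).astype(np.float32).mean(2); pts=[];ang=[]
    for dg in degs:
        t=np.deg2rad(dg); r=np.arange(R+rng,R-rng,-.0003)
        if inner: r=r[::-1]
        P=np.column_stack([c0[0]+r*np.cos(t),c0[1]+r*np.sin(t),np.full(r.shape,zs)]); q=pr(P).astype(np.float32)
        if q[:,1].max()>bottom and cam=="wrist": continue
        v=cv2.remap(im,q[:,0].reshape(-1,1),q[:,1].reshape(-1,1),cv2.INTER_LINEAR).ravel(); i=np.argmax(v<thr)
        if v[i]<thr and i>0: pts.append(P[i,:2]); ang.append(dg)
    pts=np.array(pts)
    if fitR: s=least_squares(lambda c:np.hypot(pts[:,0]-c[0],pts[:,1]-c[1])-c[2],[*c0,R],loss="soft_l1",f_scale=.001)
    else: s=least_squares(lambda c:np.hypot(pts[:,0]-c[0],pts[:,1]-c[1])-R,c0,loss="soft_l1",f_scale=.001)
    print(tag or fn,"R",R,"z",zs,np.round(s.x,4),"n",len(pts),"rms",np.sqrt((s.fun**2).mean()).round(4)); return s.x
E
python3 - <<'E'
from h import *
c=np.array([.462,-.341])
print("large outer, before/after, top edge z .073")
for tag in("t_large","t_medium"):
  for thr in(45,60): arcw(tag,.086,.070,c,.012,thr,fitR=True)
print("large inner before"); arcw("t_large",.078,.050,c,.012,45,inner=True,fitR=True)
print("medium inner"); 
for thr in(35,45):arcw("t_medium",.065,.073,c,.012,thr,inner=True,fitR=True)
E
```

```text
large outer, before/after, top edge z .073
t_large R 0.086 z 0.07 [ 0.4625 -0.3404  0.0845] n 79 rms 0.0004
t_large R 0.086 z 0.07 [ 0.4623 -0.3404  0.0849] n 79 rms 0.0029
t_medium R 0.086 z 0.07 [ 0.4625 -0.3403  0.0844] n 87 rms 0.0004
t_medium R 0.086 z 0.07 [ 0.4624 -0.3402  0.0849] n 87 rms 0.0025
large inner before
t_large R 0.078 z 0.05 [ 0.4634 -0.3402  0.0782] n 90 rms 0.0003
medium inner
t_medium R 0.065 z 0.073 [ 0.4612 -0.3421  0.0655] n 90 rms 0.0003
t_medium R 0.065 z 0.073 [ 0.4612 -0.3421  0.0651] n 90 rms 0.0003
```

```bash
python3 - <<'E'
from h import *
c=np.array([.462,-.341])
for fn in("pics/t1top.png","pics/t2top.png"):
  arcw(None,.086,.053,c,.012,85,degs=range(15,150,5),cam="top",fn=fn)
for thr in(60,75):
  arcw(None,.065,.073,c,.010,thr,inner=True,degs=range(15,150,5),cam="top",fn="pics/t2top.png")
arcw(None,.078,.052,c,.010,70,inner=True,degs=range(15,150,5),cam="top",fn="pics/t1top.png")
b=cv2.imread("pics/t2top.png")[190:295,395:505];cv2.imwrite("pics/t2t.png",cv2.resize(b,None,fx=5,fy=5,interpolation=cv2.INTER_CUBIC))
E
```

```text
pics/t1top.png R 0.086 z 0.053 [ 0.4617 -0.3412] n 27 rms 0.002
pics/t2top.png R 0.086 z 0.053 [ 0.4618 -0.3412] n 27 rms 0.0007
pics/t2top.png R 0.065 z 0.073 [ 0.4596 -0.3457] n 27 rms 0.0008
pics/t2top.png R 0.065 z 0.073 [ 0.4587 -0.347 ] n 27 rms 0.0014
pics/t1top.png R 0.078 z 0.052 [ 0.4611 -0.3444] n 27 rms 0.0013
```

View pics/t2t.png

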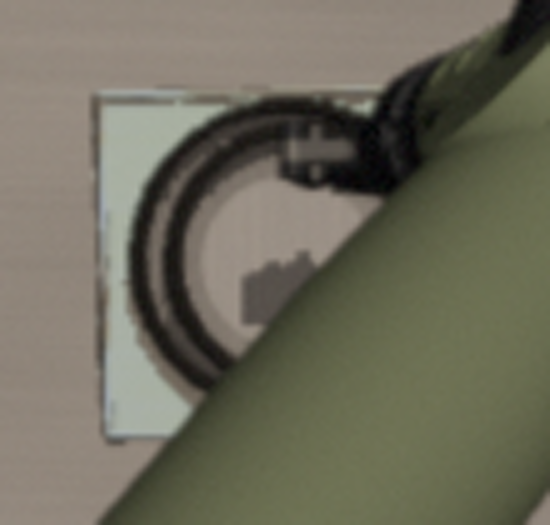

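Inner edge against inner edge, both cameras put the medium lid about (-2, -1.9) mm off the large lid's axis. There's plenty of time, so I'll mend it: regrip, lift slightly, shift, lower.

```bash
python3 - <<'E'
from h import *
n="medium"; q=np.load("q_medium.npy"); mt=.014; psi=np.deg2rad(270); xy=np.array([.4623,-.3403])
P,M=place_q(n,q,psi,-1,mt,.0215,xy)
bot.set_gripper(.35)
bot.move_pose((P+[0,0,.06]).tolist(),quat(M))
h=bot.move_linear(P.tolist(),speed=.1,until_force=6); print("hit",h,np.round(bot.read_position()-P,4))
if not h:
    bot.set_gripper(0.,grasp_force=80); print(bot.read_gripper_width(),np.round(bot.read_ft_force(),1))
    bot.move_linear((P+[0,0,.010]).tolist(),speed=.05); print("lifted",np.round(bot.read_ft_force(),1))
    d=np.array([.002,.0019,0]); bot.move_linear((P+d+[0,0,.010]).tolist(),speed=.03); bot.wait(.1)
    h=bot.move_linear((P+d+[0,0,-.008]).tolist(),speed=.025,until_force=5); print("contact",h,np.round(bot.read_position()-P,4),np.round(bot.read_ft_force(),1))
    release(.35)
    M=place(.086,psi,-1,0,0)[1]
    P=np.array([.463,-.340,.06])-M@np.array([0,.19,.03]); bot.move_pose(P.tolist(),quat(M)); snap("t_medium2")
    print(bot.read_clock())
    c=np.array([.462,-.341])
    arcw("t_medium2",.086,.070,c,.012,45,fitR=True); arcw("t_medium2",.065,.073,c,.012,40,inner=True,fitR=True)
    upright("medium","t_medium2",.026,[.463,-.34])
E
```

```text
hit False [ 0.0006 -0.0003  0.0008]
0.058873635100720315 [-1.  -0.2  3. ]
lifted [-0.2  0.2 -2.3]
contact True [0.0021 0.0013 0.0009] [-0.8  0.2  4.7]
open [-0.1  0.2 -0.2]
30.3417
t_medium2 R 0.086 z 0.07 [ 0.4625 -0.3403  0.0844] n 87 rms 0.0004
t_medium2 R 0.065 z 0.073 [ 0.4628 -0.3396  0.0654] n 90 rms 0.0003
upright medium xy [ 0.4627 -0.3396] dz -0.0024 tilt deg [0.  0.1] cost 0.185
```

View pics/t_medium2.png

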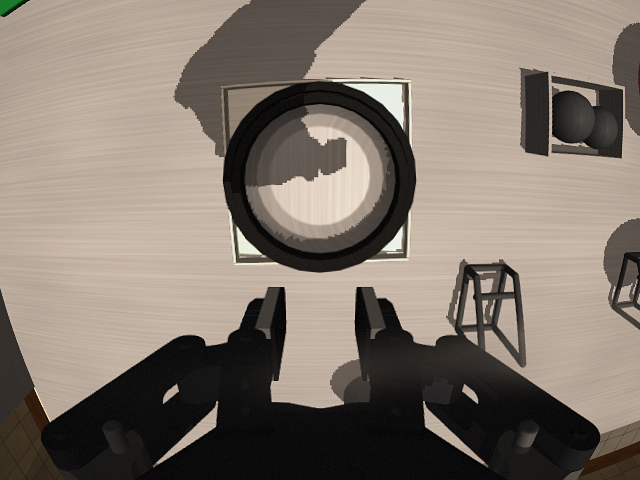

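The medium lid is now centred within 1 mm and level. Next, the small lid.

```bash
python3 - <<'E'
from h import *
L=json.load(open("lids.json")); n="small"
look(n,L[n],0.,-1,"w_"+n); print(bot.read_clock())
p=joint(n,L[n],"w_"+n,("wrist",),5); p=joint(n,p[:3],"w_"+n,("wrist","top","scene"),5)
E
```

```text
small was [5.959e-01 1.324e-01 2.000e-04] wrist fit [ 0.5931  0.1303 -0.1689] cost 0.231
32.225
small ('wrist',) 5 [ 5.973e-01  1.342e-01  2.310e-02 -5.300e-03 -5.000e-04] [0.118]
small ('wrist', 'top', 'scene') 5 [ 0.5969  0.1341  0.0366 -0.0043  0.0132] [0.129 0.285 0.369]
```

View pics/w_small_fit.png

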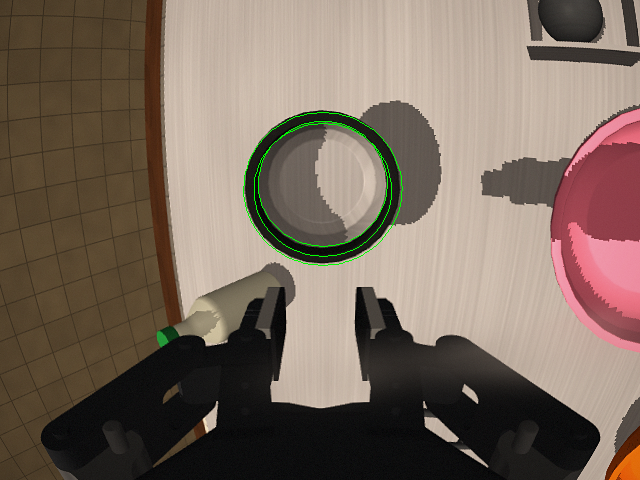

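```bash
python3 - <<'E'
from h import *
n="small"; p=[.5972,.1341,.025,-.0045,.005]; mt=.014; xy=np.array([.4642,-.3387]); psi=np.deg2rad(270)
if pick(n,p,0.,-1,mt):
    P,M,a=grasp(p,RAD[n],0.,-1,mt)
    bot.move_linear((P+.16*a).tolist(),speed=.15)
    P2,M2=place(RAD[n],psi,-1,mt,.16,xy)
    bot.move_pose(P2.tolist(),quat(M2)); bot.wait(.2)
    print(bot.read_gripper_width(),np.round(bot.read_ft_force(),2),np.round(bot.read_moment(),2),bot.read_clock())
    snap("h_small"); cv2.imwrite("pics/h4scene.png",bot.camera("scene")[:,:,::-1])
    q=tool_fit(n,-1,mt,"h_small"); np.save("q_small.npy",q)
E
```

```text
approach hit False [-0.0004  0.0004  0.0005] [-0.   0.6  0.9]
grip w 0.0644058419942588 [-3.4  0.5  6.7] 34.1167
0.06117424126405482 [ 0.47 -0.23 -1.84] [-0.07  0.04 -0.03] 37.45
tool fit dx,dy,dz,tilts [-0.0002  0.0016 -0.0006 -0.0092  0.0182] cost 0.071
```

View pics/h_small_tf.png

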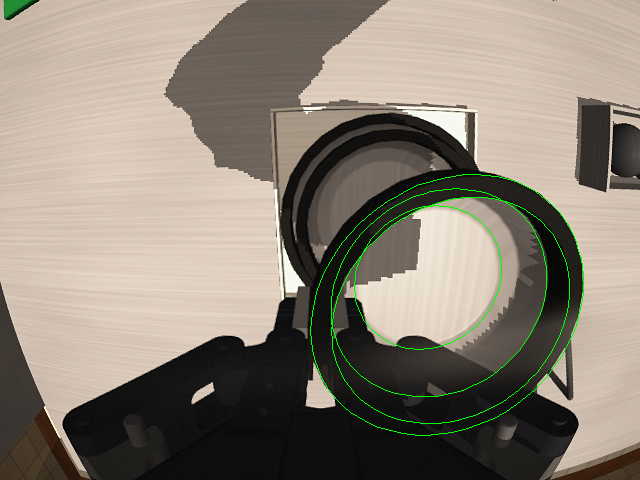

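View pics/h4scene.png

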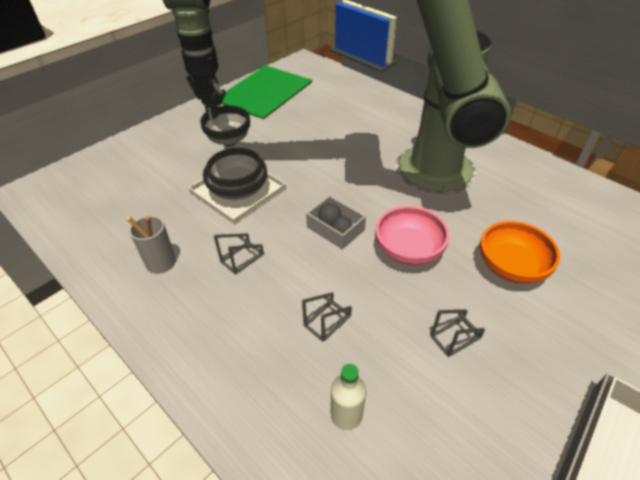

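```bash
python3 - <<'E'
from h import *
n="small"; q=np.load("q_small.npy"); mt=.014; xy=np.array([.4642,-.3387]); psi=np.deg2rad(270)
lower(n,q,psi,-1,mt,.049,xy)
snap("h_small2"); cv2.imwrite("pics/s2scene.png",bot.camera("scene")[:,:,::-1])
a=cv2.imread("pics/s2scene.png")[90:230,170:310];b=cv2.imread("pics/h_small2.png")[130:480,250:600]
cv2.imwrite("pics/s2.png",np.hstack([cv2.resize(a,(400,400)),cv2.resize(b,(400,400))]))
E
```

```text
contact True zbot est 0.0449 f [-0.   0.  -1.2] [-1.4 -0.8  4.1] mom [0.17 0.09 0.02] 39.5083
```

View pics/s2.png

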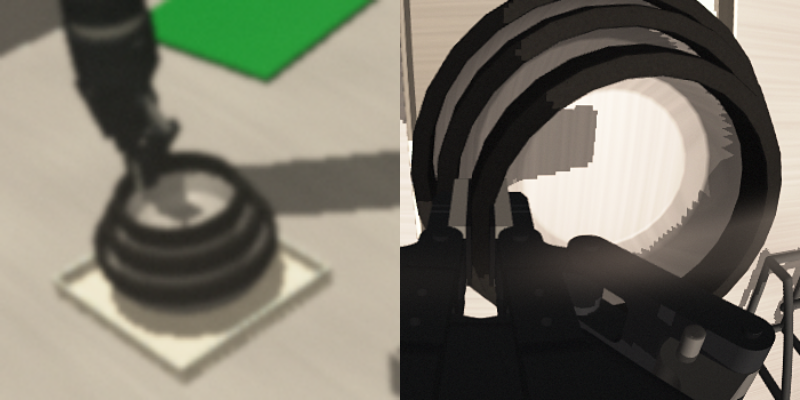

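The moment changed by 0.24 N·m for a 5.3 N contact, which is what a load at the knob gives; a load at the fingertips would give almost none. So the small lid is down on its knob. Releasing and looking.

```bash
python3 - <<'E'
from h import *
release(.35)
psi=np.deg2rad(270); M=place(.086,psi,-1,0,0)[1]
P=np.array([.463,-.340,.08])-M@np.array([0,.19,.03]); bot.move_pose(P.tolist(),quat(M)); snap("t_small")
for k in("top","scene"): cv2.imwrite(f"pics/t3{k}.png",bot.camera(k)[:,:,::-1])
print(bot.read_clock(),np.round(bot.read_ft_force(),1))
c=np.array([.463,-.340])
arcw("t_small",.086,.070,c,.012,45,fitR=True); arcw("t_small",.052,.096,c,.010,40,inner=True,fitR=True)
upright("small","t_small",.049,[.463,-.34])
cv2.imwrite("pics/t3.png",np.hstack([cv2.resize(cv2.imread("pics/t_small.png")[50:300,190:440],(400,400)),cv2.resize(cv2.imread("pics/t3scene.png")[120:230,180:290],(400,400))]))
E
```

```text
open [ 0.5 -0.4  0.8]
41.6333 [-0.4 -0.   0.3]
t_small R 0.086 z 0.07 [ 0.4625 -0.3402  0.0843] n 90 rms 0.0004
t_small R 0.052 z 0.096 [ 0.4619 -0.3404  0.0523] n 90 rms 0.0003
upright small xy [ 0.4616 -0.3405] dz -0.0024 tilt deg [0.2 0.1] cost 0.178
```

View pics/t3.png

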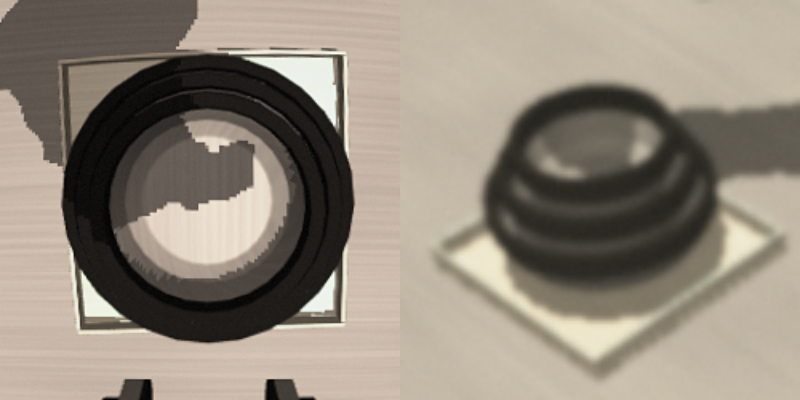

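All three lids are nested, level and within about 1.5 mm of coaxial. Checking the bystanders, then handing in.

```bash
python3 - <<'E'
from h import *
im=bot.camera("scene"); a=cv2.imread("pics/scene0.png").astype(int); b=im[:,:,::-1].astype(int)
for n,(x,y,w,h) in dict(bottle=(330,358,36,74),can=(125,210,50,65),scour=(306,195,63,52)).items(): print(n,np.abs(a-b)[y:y+h,x:x+w].mean().round(2))
print(bot.read_clock()); bot.close_job()
E
```

```text
bottle 2.9
can 2.81
scour 2.67
41.6833
the job is handed in; nothing more can be done
```

I stacked the three lids in the square steel tray, hollow side up, in the order large, medium, small. I handed the job in at 41.7 s. Each lid was lowered until contact before I let go.

**Last checks**
- **Centring:** in the wrist camera, the large lid is centred in the tray to about 1 mm. The medium is within about 1 mm of the large lid's axis and the small about 1.3 mm from the medium's.
- **Level:** each lid measured within 0.2° of level after its release. I did not fit the two lower ones again once another lid was on top.
- **Bystanders:** the areas around the bottle, canister and scourer basket look unchanged from the first picture, and the gripper was clear of everything.

**What failed or disagreed**
- **Medium lid off-centre at first:** it landed about 2.7 mm off. I gripped it again, lifted it 10 mm, shifted it and lowered it to contact once more.
- **Camera disagreement:** the cameras differed by a few mm in absolute position. The wrist view put lids 2–5 mm low and showed the tray about 4% too small. I therefore centred each lid on the one below from positions measured in the same view, allowing for the bias.
- **Contact height steps:** these came out at 20.5 and 24.1 mm against the 23 mm expected, which is within the measuring error.

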